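Tube rack out from under a propped incubator flap

TASK

Fetch the tube rack out of the bench incubator. Raise the clear guard flap by its front tab until it leans back against its stop, swing the stay round as far as it goes so that its upright prop stands in front of the raised flap, then lift out the tube rack (not the round jar) and set it down upright in the middle of the white bench pad, leaving the flap up and the stay set.

Things in the scene. Friction and masses are not known exactly. Their poses are not given: they have to be found in the camera images.
- flap_tab (a point): Middle of a grey tongue 40 mm wide (y) and 10 thick, 44 mm long, on the front edge of a clear steel-framed flap (214 x 150 x 6 mm) on the white incubator. Axes turn with the flap: x to the hinge line, 180 mm away; y along it; z normal, up when shut. Opens up and rearwards 1.75 rad to a stop; past 1.6 it leans back by itself, below that it falls shut. Free to pinch across y from above.
- stay_knob (a point): Upright grey knob, diameter 16 mm, 108 to 138 mm above the bench, on a flat steel crank turning level on a pin on the deck (90 mm high) left of the flap. Axes turn with it: x along the arm bearing the prop (10 mm post, top 160 mm up), z up; pin at x +23.2, y +49.8 mm from here. Turns anticlockwise from above 1.1 to 1.31 rad to its stop, x then along the flap's -y; about 4 N, stays where left.
- rack_mid (a point): Centre, half-way up, of the white tube rack standing in the chamber (floor 30, rim 90 mm above the bench): a block 84 x 40 x 40 mm (x, y, z), long side front to rear, with eight grey tube caps on top, 50 mm high in all. A round jar 40 mm across stands to its left or right, about 94 mm from centre to centre. 0.16 to 0.28 kg.
- pad_mid (a point): Centre of the upper face of the bench pad: a fixed flat white rectangle 160 mm (x) by 130 mm (y), 4 mm thick, on the bench to the robot's right of the incubator. z is up.
Things that resemble listed ones, but are neither listed nor needed, are in the scene too. Of the things like the part that bears pad_mid, leave any that is red or turquoise; of the rest the smaller one is meant.

How it is judged:
On the way, in this order (a step that is already met when the one before it is completed fails the run):
1. the flap is raised past upright, to lean back (angle between flap_tab's own z axis and vertical above 1.62 rad), for 0.2 s.
2. with the flap up, the stay is swung to its stop (angle between flap_tab's own z axis and vertical above 1.2 rad and angle between the x axis of stay_knob and the y axis of flap_tab, either way round below 0.2 rad), for 0.2 s.
3. the rack is lifted out, flap up and stay set (all of step 2 and distance of rack_mid from where it was at the start of the episode above 0.06 m), for 0.1 s.
4. the rack is brought down onto the pad in the grip, not dropped (horizontal distance between rack_mid and pad_mid below 0.04 m and z of rack_mid in the frame of pad_mid below 0.035 m and distance between the grasp point and rack_mid below 0.07 m), for 0.05 s.
At the end, for the whole second after the job is handed in: The tube rack stands upright (within 10 degrees) on the pad, its centre within 40 mm of the pad's centre horizontally; the flap is up (at least 1.2 rad open) and the stay's prop arm is within 0.2 rad of its stop position across the incubator (all of step 2 and horizontal distance between rack_mid and pad_mid below 0.04 m and z of rack_mid in the frame of pad_mid between 0.018 and 0.033 m and angle between rack_mid's own z axis and vertical below 0.17 rad); the robot touches nothing.
It also fails if it takes over 67 s, if anything falls off the work surface, if the arm or the gripper's body presses on something with over 40 N, if the wrist force passes 120 N, or if a joint passes its speed limit or range.

ROBOT

A 6-joint arm with a two-finger parallel gripper is mounted at the origin on the work surface. World frame = base frame: x ahead of the robot, y to its left, z up, the work surface at z = 0. Lengths are in m, angles in rad, forces in N, time in s.
With the tool pointing down it reaches from about 0.3 to 0.875 m from the base axis. Payload 6.4 kg.
Tool frame: the origin (TCP) lies between the finger pads; the fingertips stand 11 mm ahead of it and the grasp point (between the pads) lies 8 mm behind it (ctrl.tcp_to_tips is the distance from the TCP to the fingertips, in m); x points along the fingers, z is the direction in which the jaws open and shut, and the axes are right-handed (so a half turn about x gives the same grasp; the last joint's range is limited). The gripper opens to 85 mm and grips with 20 to 120 N. Pads are 22 mm wide; open, the fingers measure 114 mm over their backs; the gripper's body (76 mm by 85 mm) begins 54 mm behind the grasp point. The pads swing forward as they close: fully open they stand 13 mm farther back than shut.
Start: joints at [-1.313, 0.181, 1.607, -0, 1.354, -0.206], TCP at [0.257, -0.514, 0.222] pointing down, gripper open.
Joint ranges: [-2.99, 2.99], [-0.89, 2.07], [0.3, 2.58], [-1.14, 4.28], [0, 2.63], [-3.12, 3.12]. Speed limits (rad/s): [2.57, 2.57, 3.01, 3.14, 3.14, 3.14].

INTERFACE

Orientations are given as a unit quaternion [w, x, y, z].
In Python, from bench import ctrl, eyes, hand_in gives the robot as it stands. The module is installed in compiled form; this text tells all that it offers.
- The arm moves only by the tool step_arm, never from a script. Its arguments are lists of equal length, an entry for each row: "xyz": the shift along the world's x, y, z in mm, a list of three; "spin": the turn about the world's z in rad; "fingers": the opening in per cent of the stroke, from 0 (shut) to 100 (fully open). A call has 1 to 10 rows; each row is the pose to reach, as a shift and turn from the pose commanded when the call began; what a row does not reach only later rows make up. A row lasts 1/10 s, in which the tool goes at most 50 mm and 8.59 degrees, less where a joint would pass 70% of its speed; a pose out of reach is approached as far as the arm can. A call with a gripper value outside its range is refused whole. The fingers move at their own pace and stop on an object; the grip force is fixed at half the most. Time passes only in rows, so rows that repeat a pose let the fingers close. It gives the time, the measured TCP pose, the force and the opening at its end, in the units of the state.
- ctrl.get_obs(): the state, without advancing time (a new reading comes with each control period).
- eyes.camera(name): name is "scene" or "top" or "wrist"; returns the picture (400x640x3 uint8, red, green, blue); there is no depth.
- eyes.camera_model(name): a dict with "vertical_fov" (degrees; the focal length in pixels is half the picture's height over the tangent of half this angle, whatever the lens; pixels are square), "cx", "cy" (the principal point, pixels), "pose" (4x4, takes a point from camera to world coordinates); the wrist camera has in their place "tool_from_camera" (4x4, takes a point from camera to tool coordinates, whose origin is the TCP and whose axes are the tool frame's). Camera axes: x right, y up, looking along -z (the intrinsics and any distortion apply to the point x, -y, -z); pixel columns grow to the right and rows downward; lengths in m; the calibration is good to about 2 mm. A picture is of the moment at which its call begins: read the wrist's pose just before it. camera_model takes no time and is no camera call.
- hand_in(): hands the job in, once; it reports no verdict.
The state is a dict: "time_s": time; "q": joint angles; "dq": joint speeds; "joint_efforts": joint torques, N m; "eef_pos": TCP position; "eef_rot": TCP orientation; "wrist_force": force on the tool from outside, world axes, zero at the start; "torque": the same for the moment, N m; "opening": opening from 0.0 (shut) to 1.0 (fully open).
Only numpy, scipy, OpenCV 4.12 (cv2) and the standard library are available. Lean on these libraries where they do the work, as an engineer would, in place of code of your own. Each camera call takes 0.05 s, during which the arm holds its last target.

## Working session

There is one attempt and no reset: what is moved stays moved. The work goes in short steps, Python scripts to look and compute and a tool call to move; the robot and the scene stay as the last step left them, time stands still between calls to the robot, and variables do not carry over. Pictures are saved under pics/ and viewed, and the job is handed in when it is done.

Besides the shell and the picture viewer there is one more tool, called after "Request:" as name(argument=value, ...), one argument or row to a line, values as JSON. step_arm: Moves the arm, as the interface text tells. Its arguments: {"type":"object","properties":{"xyz":{"type":"array"},"spin":{"type":"array"},"fingers":{"type":"array"}},"required":["xyz","spin","fingers"]}

```bash
mkdir -p pics; ls
cat > h.py <<'E'
import numpy as np, cv2
from bench import ctrl, eyes
E
python3 - <<'E'
from h import *
for n in ("scene","top","wrist"):
    im=eyes.camera(n); cv2.imwrite(f"pics/{n}0.png",im[:,:,::-1]); print(n,eyes.camera_model(n))
print(ctrl.get_obs())
E
```

```text
pics
scene {'vertical_fov': 46.311582752253315, 'cx': 321.08302387454256, 'cy': 192.6996154936385, 'pose': array([[-0.47579419, -0.65053892,  0.59196199,  1.1753788 ],
       [ 0.87948062, -0.34302872,  0.32991686,  0.23208379],
       [-0.0115638 ,  0.67759162,  0.73534745,  1.02456216],
       [ 0.        ,  0.        ,  0.        ,  1.        ]])}
top {'vertical_fov': 50.63912962479563, 'cx': 320.5005878459338, 'cy': 198.11149813230352, 'pose': array([[ 4.24343698e-04,  9.95391969e-01, -9.58887264e-02,
         3.15185134e-01],
       [-9.99801916e-01, -1.48573307e-03, -1.98474469e-02,
        -1.97087843e-01],
       [-1.98984543e-02,  9.58781545e-02,  9.95194167e-01,
         1.39954983e+00],
       [ 0.00000000e+00,  0.00000000e+00,  0.00000000e+00,
         1.00000000e+00]])}
wrist {'vertical_fov': 66.51479970289819, 'cx': 317.6130613972582, 'cy': 203.38311138907108, 'tool_from_camera': array([[ 1.10339178e-04,  2.84023206e-01, -9.58817400e-01,
        -1.52918203e-01],
       [ 2.67572620e-04,  9.58817363e-01,  2.84023226e-01,
         7.19858957e-02],
       [ 9.99999958e-01, -2.87892173e-04,  2.97982859e-05,
        -7.96756834e-04],
       [ 0.00000000e+00,  0.00000000e+00,  0.00000000e+00,
         1.00000000e+00]])}
{'time_s': 0.15, 'q': array([-1.31330997e+00,  1.81385497e-01,  1.60776687e+00,  3.81086805e-05,
        1.35379572e+00, -2.06310492e-01]), 'dq': array([ 1.07986464e-03, -1.97783716e-03, -2.93836438e-03,  6.64286763e-05,
       -1.28764324e-03,  8.83024113e-05]), 'joint_efforts': array([ 1.71791253e-03, -4.45258141e+01, -3.51690781e+01, -2.53549078e-04,
        5.77238796e-03,  1.67599183e-06]), 'eef_pos': array([ 0.25713491, -0.51382476,  0.22148815]), 'eef_rot': array([ 0.60118867,  0.37204516,  0.60186538, -0.37136593]), 'wrist_force': array([ 0.14565494, -0.26563022,  0.05992498]), 'torque': array([-0.00707385, -0.0423434 ,  0.02399602]), 'opening': 0.9980141149070312}
```

View pics/scene0.png

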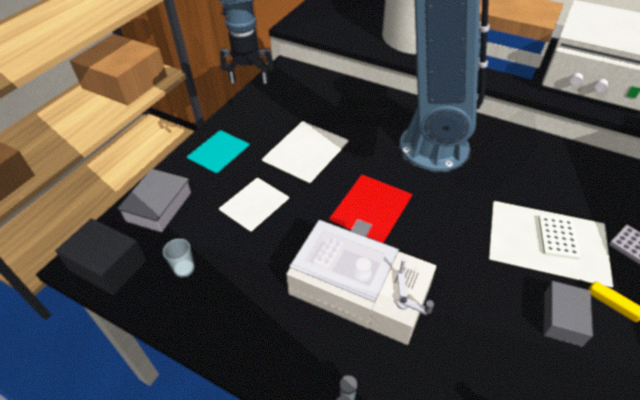

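View pics/top0.png

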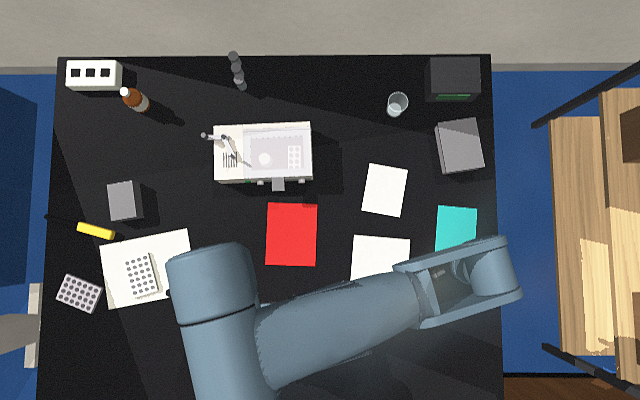

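View pics/wrist0.png

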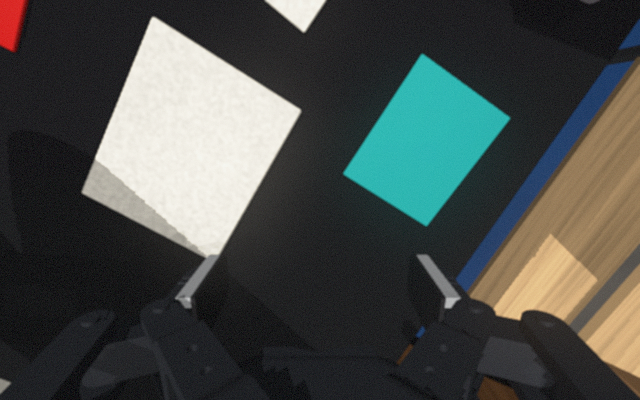

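The scene view shows the incubator near (360,280), with its tab at (361,228) and the crank at (405,285). In the top view the tab is at (278,184), the jar at (265,158), the rack at (293,157) and the crank at about (225,143). Pad candidates in the top view:
- white (385,190)
- white (380,258)
- red (291,234)
- turquoise (456,226)
- big sheet with a rack on it (145,268)

I'll crop closer and measure the sizes.

```bash
cat >> h.py <<'E'
def K(n,m=None):
    m=m or eyes.camera_model(n); f=200/np.tan(np.radians(m["vertical_fov"]/2)); return f,m
def ray(n,u,v,pose=None):
    f,m=K(n); T=m["pose"] if pose is None else pose
    d=T[:3,:3]@np.array([(u-m["cx"])/f,-(v-m["cy"])/f,-1]); return T[:3,3],d/np.linalg.norm(d)
def onz(n,u,v,z,pose=None):
    o,d=ray(n,u,v,pose); return o+d*(z-o[2])/d[2]
def proj(n,p,pose=None):
    f,m=K(n); T=m["pose"] if pose is None else pose
    c=T[:3,:3].T@(np.asarray(p)-T[:3,3]); return np.array([m["cx"]+f*c[0]/-c[2], m["cy"]-f*c[1]/-c[2]])
def tri(a,b):
    (o1,d1),(o2,d2)=a,b
    A=np.stack([d1,-d2],1); s=np.linalg.lstsq(A,o2-o1,rcond=None)[0]
    p,q=o1+d1*s[0],o2+d2*s[1]; return (p+q)/2,np.linalg.norm(p-q)
def wpose(o=None):
    from scipy.spatial.transform import Rotation as R
    o=o or ctrl.get_obs(); T=np.eye(4); T[:3,:3]=R.from_quat(np.roll(o["eef_rot"],-1)).as_matrix(); T[:3,3]=o["eef_pos"]
    return T@eyes.camera_model("wrist")["tool_from_camera"]
def crop(src,x0,y0,x1,y1,s,out):
    im=cv2.imread(src)[y0:y1,x0:x1]; cv2.imwrite(out,cv2.resize(im,None,fx=s,fy=s,interpolation=cv2.INTER_CUBIC))
E
python3 - <<'E'
from h import *
crop("pics/top0.png",190,105,330,205,5,"pics/topc.png")
crop("pics/scene0.png",280,205,450,345,4,"pics/scenec.png")
for n in("scene","top"):
    im=cv2.imread(f"pics/{n}0.png"); 
    hsv=cv2.cvtColor(im,cv2.COLOR_BGR2HSV); m=((hsv[...,1]<40)&(hsv[...,2]>190)).astype(np.uint8)
    for c in cv2.findContours(m,0,2)[0]:
        if cv2.contourArea(c)<600: continue
        r=cv2.minAreaRect(c); b=cv2.approxPolyDP(c,0.04*cv2.arcLength(c,True),True)[:,0]
        P=np.array([onz(n,u,v,.004)[:2] for u,v in b]); 
        print(n,r[0],cv2.contourArea(c),P.mean(0).round(3),np.linalg.norm(P-np.roll(P,-1,0),axis=1).round(3),P.round(3).tolist())
E
```

```text
scene (363.4329528808594, 270.97174072265625) 8068.0 [0.543 0.037] [0.194 0.331 0.151 0.119 0.136 0.337] [[0.452, -0.179], [0.645, -0.164], [0.631, 0.166], [0.512, 0.072], [0.578, 0.171], [0.443, 0.157]]
scene (553.1965942382812, 242.6434783935547) 6739.5 [0.224 0.399] [0.204 0.295 0.194 0.289] [[0.152, 0.235], [0.352, 0.276], [0.291, 0.564], [0.102, 0.52]]
scene (253.65489196777344, 202.67703247070312) 1776.0 [ 0.48  -0.381] [0.151 0.128 0.153 0.127] [[0.392, -0.429], [0.54, -0.458], [0.569, -0.333], [0.419, -0.304]]
scene (304.2060852050781, 150.65176391601562) 2560.0 [ 0.212 -0.361] [0.223 0.178 0.215 0.177] [[0.093, -0.442], [0.316, -0.456], [0.327, -0.279], [0.113, -0.266]]
scene (596.5, 27.0) 3551.5 [-1.124  0.365] [0.352 0.299 0.518 0.395] [[-1.249, 0.159], [-0.908, 0.246], [-0.911, 0.545], [-1.428, 0.511]]
top (77.84467315673828, 293.3772277832031) 957.5 [0.137 0.627] [0.08  0.124 0.083 0.123] [[0.196, 0.67], [0.121, 0.699], [0.077, 0.584], [0.154, 0.555]]
top (379.9352722167969, 259.3411865234375) 1876.0 [ 0.269 -0.365] [0.201 0.065 0.18  0.146] [[0.182, -0.265], [0.25, -0.455], [0.315, -0.459], [0.328, -0.279]]
top (147.5, 268.5) 4516.0 [0.214 0.424] [0.295 0.206 0.193 0.232] [[0.351, 0.277], [0.291, 0.565], [0.09, 0.522], [0.126, 0.332]]
top (384.20635986328125, 189.83055114746094) 1793.0 [ 0.478 -0.38 ] [0.157 0.127 0.159 0.125] [[0.567, -0.334], [0.413, -0.303], [0.387, -0.428], [0.543, -0.457]]
top (260.29351806640625, 150.3536376953125) 5053.0 [0.624 0.072] [0.323 0.075 0.062 0.13  0.325 0.184] [[0.711, -0.13], [0.696, 0.192], [0.654, 0.13], [0.644, 0.191], [0.514, 0.187], [0.527, -0.138]]
top (89.99998474121094, 72.5) 1200.5 [0.887 0.626] [0.086 0.167 0.086 0.164] [[0.929, 0.71], [0.843, 0.709], [0.845, 0.541], [0.931, 0.546]]
```

View pics/topc.png

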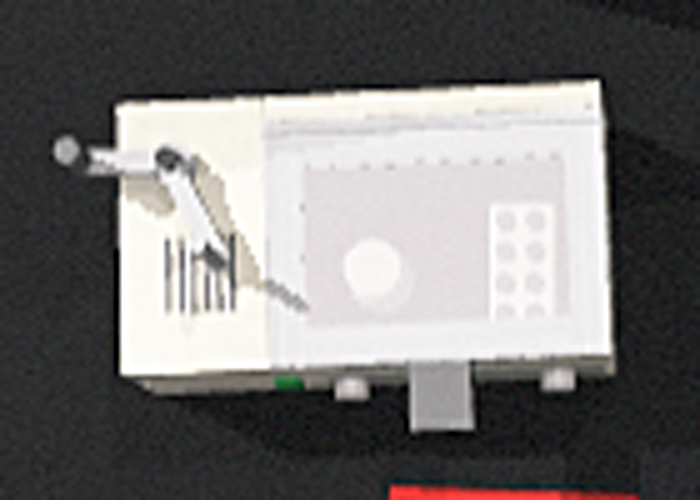

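View pics/scenec.png

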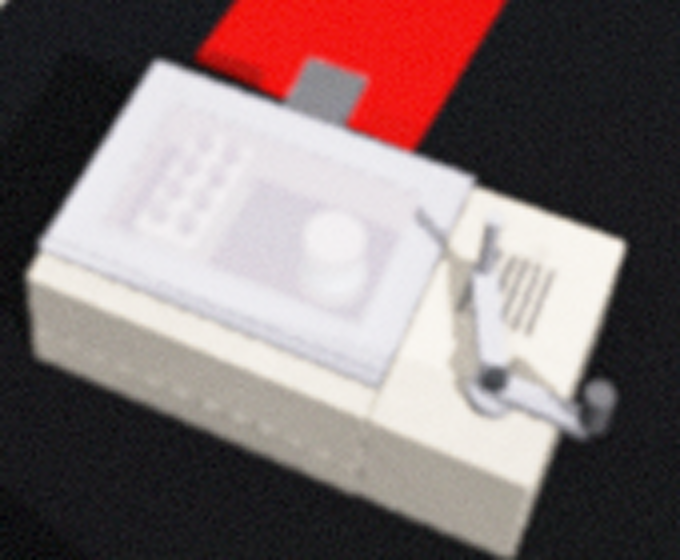

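Run:
```python
from h import *
for n,a,b in (("tab",(278.4,184.2),(362,227.5)),("knobtop",(190+67/5,105+150/5),(280+600/4,205+393/4)),("pin",(190+170/5,105+158/5),(280+494/4,205+378/4)),("jar",(190+372/5,105+265/5),(280+335/4,205+235/4))):
    print(n,tri(ray("top",*a),ray("scene",*b)))
print("knob z.125",onz("top",203.4,135,.138), onz("scene",430,303.3,.138))
print("tab",onz("top",278.4,184.2,.098),onz("scene",362,227.5,.098))
# incubator corners at z .09 from crop
for u,v in((117,102),(600,82),(612,362),(120,375),(265,98)): print(onz("top",190+u/5,105+v/5,.09).round(3))
for u,v in((490,205),(553,205),(490,315),(372,265)): print('rack/jar',onz("top",190+u/5,105+v/5,.08).round(3))
```

```text
tab (array([ 0.48409673, -0.03826648,  0.09414435]), np.float64(0.003138141557292546))
knobtop (array([0.63187012, 0.18801259, 0.1348563 ]), np.float64(0.0011258488025374658))
pin (array([0.6333715 , 0.13189186, 0.10669659]), np.float64(0.0018676096453620731))
jar (array([0.57057376, 0.00849564, 0.07779384]), np.float64(0.0016911967444669424))
knob z.125 [0.63126642 0.18651323 0.138     ] [0.63363104 0.18871325 0.138     ]
tab [ 0.48425005 -0.04016015  0.098     ] [ 0.48623632 -0.03575781  0.098     ]
[0.674 0.17  0.09 ]
[ 0.686 -0.138  0.09 ]
[ 0.507 -0.146  0.09 ]
[0.499 0.164 0.09 ]
[0.676 0.075 0.09 ]
rack/jar [ 0.609 -0.067  0.08 ]
rack/jar [ 0.609 -0.107  0.08 ]
rack/jar [ 0.538 -0.068  0.08 ]
rack/jar [0.57  0.007 0.08 ]
```

```bash
cat >> h.py <<'E'
def Rt(o=None):
    from scipy.spatial.transform import Rotation as R
    o=o or ctrl.get_obs(); return R.from_quat(np.roll(o["eef_rot"],-1)).as_matrix()
def info():
    o=ctrl.get_obs(); r=Rt(o); print("t",round(o["time_s"],2),"tcp",(o["eef_pos"]*1000).round(1),"jaw",r[:,2].round(3),"ang",round(float(np.arctan2(r[1,2],r[0,2])),3),"y",r[:,1].round(2),"x",r[:,0].round(3),"F",o["wrist_force"].round(1),"op",round(o["opening"],3),"q",o["q"].round(2))
E
python3 -c "
from h import *
info(); print(wpose().round(3))"
```

```text
t 0.15 tcp [ 257.1 -513.8  221.5] jaw [ 0.447 -0.894 -0.001] ang -1.107 y [0.89 0.45 0.  ] x [-0.     0.001 -1.   ] F [ 0.1 -0.3  0.1] op 0.998 q [-1.31  0.18  1.61  0.    1.35 -0.21]
[[ 0.448  0.857  0.254  0.321]
 [-0.894  0.43   0.126 -0.481]
 [-0.001 -0.284  0.959  0.374]
 [ 0.     0.     0.     1.   ]]
```

Request:
step_arm(
  xyz=[
    [20,40,40],
    [40,85,80],
    [60,130,80],
    [80,170,80],
    [100,215,80],
    [120,260,80],
    [145,305,80],
    [165,350,80],
    [185,395,80],
    [205,440,80],
  ],
  spin=[-0.05,-0.1,-0.15,-0.2,-0.25,-0.3,-0.35,-0.4,-0.43,-0.43],
  fingers=[100,100,100,100,100,100,100,100,100,100],
)

```text
time_s: 1.15
eef_pos: [0.4581, -0.0822, 0.3022]
eef_rot: [0.508, 0.492, 0.508, -0.492]
wrist_force: [1.3, -0.2, 1.4]
opening: 1.002
```

Request:
step_arm(
  xyz=[
    [18,34,0],
    [18,34,0],
    [18,34,0],
  ],
  spin=[0,0,0],
  fingers=[80,70,70],
)

```text
time_s: 1.45
eef_pos: [0.4757, -0.0494, 0.3018]
eef_rot: [0.509, 0.491, 0.509, -0.491]
wrist_force: [-1.2, -0.1, -0.1]
opening: 0.704
```

```bash
python3 -c "
from h import *
info(); cv2.imwrite('pics/w1.png',eyes.camera('wrist')[:,:,::-1]); cv2.imwrite('pics/s1.png',eyes.camera('scene')[:,:,::-1])"
```

```text
t 1.45 tcp [475.7 -49.4 301.8] jaw [ 0.036 -0.999  0.   ] ang -1.534 y [ 1.    0.04 -0.  ] x [-0.001 -0.    -1.   ] F [-1.2 -0.1 -0.1] op 0.704 q [-0.35 -0.1   1.74 -0.    1.5   1.18]
```

View pics/w1.png

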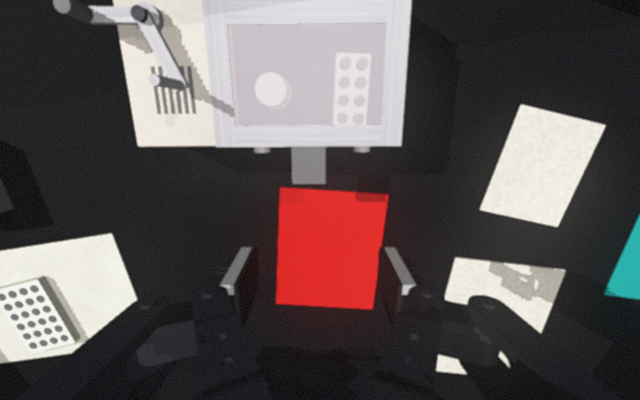

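The wrist view shows the tab at (308,165), the rack at (352,88), the jar at (271,89), the knob at (63,5), the pin at (147,15) and the pad candidate at (543,166).

Run:
```python
from h import *
crop("pics/w1.png",40,0,420,195,2,"pics/w1c.png")
im=cv2.imread("pics/w1.png"); hsv=cv2.cvtColor(im,cv2.COLOR_BGR2HSV)
T=wpose()
g=((hsv[...,1]<45)&(hsv[...,2]>90)&(hsv[...,2]<175)).astype(np.uint8); g[:,:285]=0; g[:,335:]=0; g[:148]=0; g[190:]=0
c=max(cv2.findContours(g,0,2)[0],key=cv2.contourArea); print(cv2.boundingRect(c))
x,y,w,h=cv2.boundingRect(c)
for z in (.09,.098):
  print("tab",[onz("wrist",u,v,z,T).round(4)[:2] for u,v in((x,y),(x+w,y),(x,y+h),(x+w,y+h))])
m=((hsv[...,1]<40)&(hsv[...,2]>190)).astype(np.uint8); m[:,:450]=0; m[240:]=0
c=max(cv2.findContours(m,0,2)[0],key=cv2.contourArea); b=cv2.approxPolyDP(c,0.04*cv2.arcLength(c,True),True)[:,0]
P=np.array([onz("wrist",u,v,.004,T)[:2] for u,v in b]);print("pad",P.round(4).tolist(),P.mean(0),np.linalg.norm(P-np.roll(P,-1,0),axis=1))
for n,u,v,z in (("incFL",137,147,.09),("incFR",403,146,.09),("jar",269,89,.08),("rackTL",337,53,.075),("rackTR",371,54,.075),("rackBR",367,125,.075),("rackBL",333,124,.075),("pin",147,14,.105),("hinge?",211,0,.09)):
    print(n,onz("wrist",u,v,z,T).round(4))
for u,v in ((234,25),(385,22),(383,124),(236,126)): print("win",onz("wrist",u,v,.095,T).round(3),onz("wrist",u,v,.03,T).round(3))
```

```text
(291, 148, 35, 36)
tab [array([ 0.5062, -0.0178]), array([ 0.5076, -0.0593]), array([ 0.4625, -0.0182]), array([ 0.464 , -0.0611])]
tab [array([ 0.5071, -0.0185]), array([ 0.5084, -0.059 ]), array([ 0.4644, -0.0189]), array([ 0.4658, -0.0608])]
pad [[0.5673, -0.3338], [0.4143, -0.3042], [0.3887, -0.4296], [0.5442, -0.4589]] [ 0.4786065 -0.3816281] [0.15584032 0.12793895 0.15820896 0.12715111]
incFL [0.5013 0.1642 0.09  ]
incFR [ 0.513  -0.1501  0.09  ]
jar [0.5716 0.0089 0.08  ]
rackTL [ 0.6128 -0.0678  0.075 ]
rackTR [ 0.6131 -0.1064  0.075 ]
rackBR [ 0.5351 -0.1081  0.075 ]
rackBL [ 0.5349 -0.067   0.075 ]
pin [0.637  0.1275 0.105 ]
hinge? [0.656  0.0668 0.09  ]
win [0.632 0.043 0.095] [0.648 0.059 0.03 ]
win [ 0.641 -0.115  0.095] [ 0.657 -0.128  0.03 ]
win [ 0.537 -0.123  0.095] [ 0.536 -0.137  0.03 ]
win [0.53  0.045 0.095] [0.526 0.062 0.03 ]
```

View pics/w1c.png

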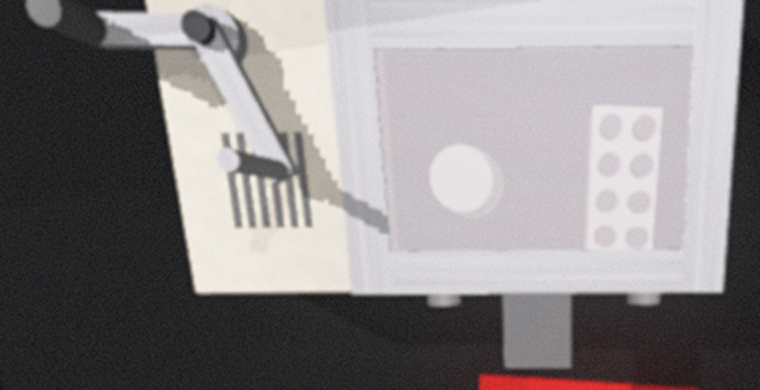

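Request:
step_arm(
  xyz=[
    [0,0,-40],
    [0,0,-80],
    [0,0,-120],
    [0,0,-150],
    [0,0,-150],
  ],
  spin=[0,0,0,0,0],
  fingers=[80,80,80,80,80],
)

```text
time_s: 2.05
eef_pos: [0.4721, -0.0506, 0.148]
eef_rot: [0.505, 0.491, 0.511, -0.494]
wrist_force: [0.2, 0.0, -0.7]
opening: 0.8
```

```bash
python3 -c "
from h import *
info(); cv2.imwrite('pics/w2.png',eyes.camera('wrist')[:,:,::-1])"
```

```text
t 2.05 tcp [472.1 -50.6 148. ] jaw [ 0.031 -1.    -0.003] ang -1.54 y [ 1.    0.03 -0.01] x [-0.008  0.003 -1.   ] F [ 0.2  0.  -0.7] op 0.8 q [-0.36  0.05  1.92 -0.    1.19  1.18]
```

View pics/w2.png

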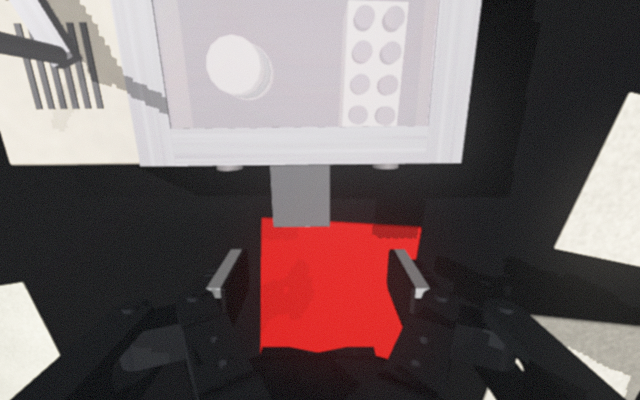

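```bash
python3 -c "
from h import *
T=wpose(); info()
for z in (.095,.1): print([onz('wrist',u,v,z,T).round(4)[:2] for u,v in((272,166),(330,166),(274,227),(329,227))])
for u,v in ((212,290),(425,290)): print(u,v)
print(proj('wrist',T[:3,:3]@np.zeros(3)+ctrl.get_obs()['eef_pos'],T))
# rack corners
for u,v in((346,2),(407,2),(403,127),(342,127)): print('rack',onz('wrist',u,v,.07,T).round(4))
"
```

```text
t 2.1 tcp [474.  -51.  150.7] jaw [ 0.031 -1.    -0.002] ang -1.539 y [ 1.    0.03 -0.  ] x [-0.004  0.001 -1.   ] F [-1.1 -0.5  0.6] op 0.797 q [-0.36  0.04  1.91 -0.    1.19  1.18]
[array([ 0.5094, -0.0178]), array([ 0.5107, -0.0577]), array([ 0.4646, -0.0187]), array([ 0.4659, -0.0589])]
[array([ 0.5103, -0.0185]), array([ 0.5116, -0.0575]), array([ 0.4665, -0.0194]), array([ 0.4678, -0.0586])]
212 290
425 290
[318.80160037 249.54420386]
rack [ 0.6168 -0.0647  0.07  ]
rack [ 0.6181 -0.1053  0.07  ]
rack [ 0.5373 -0.1117  0.07  ]
rack [ 0.5359 -0.0665  0.07  ]
```

Request:
step_arm(
  xyz=[
    [9,12,-10],
    [9,12,-30],
    [9,12,-45],
    [9,12,-57],
    [9,12,-57],
    [9,12,-57],
  ],
  spin=[0,0,0,0,0,0],
  fingers=[80,80,80,80,80,80],
)

```text
time_s: 2.7
eef_pos: [0.4856, -0.0389, 0.0964]
eef_rot: [0.509, 0.492, 0.508, -0.491]
wrist_force: [0.1, 0.8, 0.2]
opening: 0.797
```

Request:
step_arm(
  xyz=[
    [0,0,0],
    [0,0,0],
    [0,0,0],
    [0,0,0],
    [0,0,0],
    [0,0,0],
    [0,0,0],
    [0,0,0],
  ],
  spin=[0,0,0,0,0,0,0,0],
  fingers=[40,20,20,20,20,20,20,20],
)

```text
time_s: 3.5
eef_pos: [0.4848, -0.0383, 0.0952]
eef_rot: [0.508, 0.491, 0.508, -0.491]
wrist_force: [-0.6, 0.6, 1.0]
opening: 0.199
```

```bash
python3 -c "
from h import *
info(); cv2.imwrite('pics/w3.png',eyes.camera('wrist')[:,:,::-1])"
```

```text
t 3.5 tcp [484.8 -38.3  95.2] jaw [ 0.034 -0.999 -0.   ] ang -1.537 y [ 1.    0.03 -0.  ] x [-0.  0. -1.] F [-0.6  0.6  1. ] op 0.199 q [-0.32  0.14  1.93  0.    1.07  1.21]
```

View pics/w3.png

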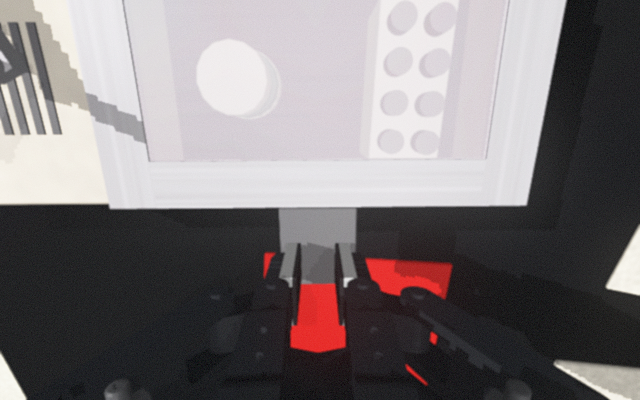

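Run:
```python
from h import *
o=ctrl.get_obs();T=wpose(o);p=o["eef_pos"]
for dz in(-.011,0,.011): print(dz,proj('wrist',p+[0,0,dz],T), proj('wrist',p+[0,.0085,dz],T),proj('scene',p+[0,0,dz]))
print("tab w3",[onz('wrist',u,v,.095,T).round(4)[:2] for u,v in((279,208),(356,208),(356,283))])
print("tab w3 z.07",[onz('wrist',u,v,.07,T).round(4)[:2] for u,v in((279,208),(356,208),(356,283))])
im=eyes.camera('scene'); cv2.imwrite('pics/s3.png',im[:,:,::-1]); crop('pics/s3.png',280,160,440,300,5,'pics/s3c.png')
```

```text
-0.011 [318.72557585 241.44140256] [304.12535858 240.98279253] [361.0697009  230.12739433]
0 [318.80028942 249.55350407] [303.27743854 249.07000179] [361.29311912 227.43350471]
0.011 [318.88507775 258.75948267] [302.31511911 258.24831843] [361.51961767 224.70247385]
tab w3 [array([ 0.5078, -0.0165]), array([ 0.5092, -0.057 ]), array([ 0.4647, -0.0601])]
tab w3 z.07 [array([ 0.4999, -0.0135]), array([ 0.5015, -0.0605]), array([ 0.4497, -0.0642])]
```

View pics/s3c.png

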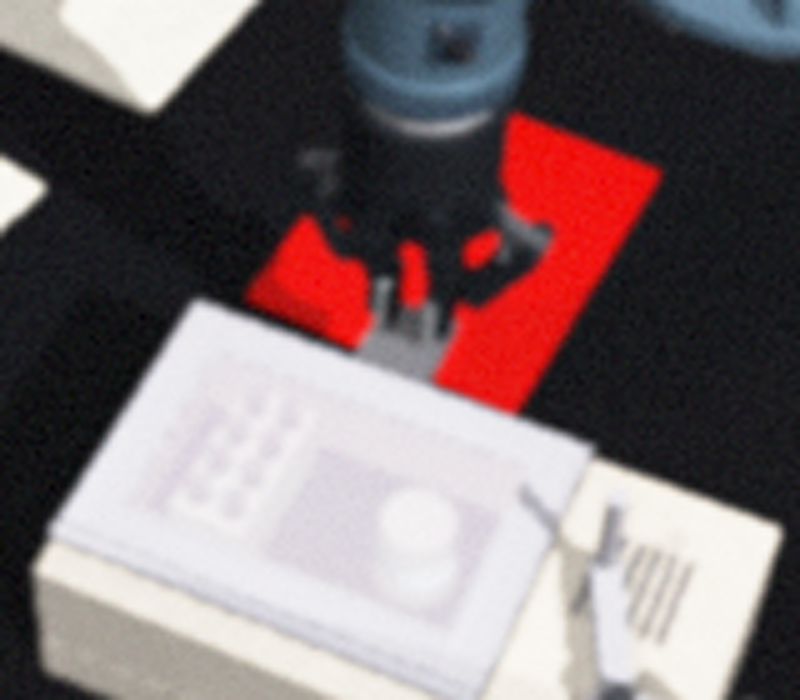

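The jaws shut above the tab at about 17 mm opening, so the pads stand higher than I assumed. I'll reopen, go lower and pinch again.

Request:
step_arm(
  xyz=[
    [0,0,12],
    [0,0,12],
    [-2,0,12],
    [-2,0,12],
    [-2,0,0],
    [-2,0,-10],
    [-2,0,-17],
    [-2,0,-17],
  ],
  spin=[0,0,0,0,0,0,0,0],
  fingers=[80,80,80,80,80,80,80,80],
)

```text
time_s: 4.4
eef_pos: [0.4814, -0.0378, 0.0763]
eef_rot: [0.507, 0.491, 0.51, -0.492]
wrist_force: [0.7, 0.7, 0.3]
opening: 0.8
```

Request:
step_arm(
  xyz=[
    [0,0,0],
    [0,0,0],
    [0,0,0],
    [0,0,0],
    [0,0,0],
    [0,0,0],
  ],
  spin=[0,0,0,0,0,0],
  fingers=[40,30,30,30,30,30],
)

```text
time_s: 5.0
eef_pos: [0.4831, -0.0384, 0.0787]
eef_rot: [0.509, 0.491, 0.508, -0.491]
wrist_force: [-2.1, -0.0, 4.8]
opening: 0.45
```

```bash
python3 -c "
from h import *
info(); cv2.imwrite('pics/w4.png',eyes.camera('wrist')[:,:,::-1])"
```

```text
t 5.0 tcp [483.1 -38.4  78.7] jaw [ 0.034 -0.999  0.   ] ang -1.537 y [1.   0.03 0.  ] x [ 0.001 -0.    -1.   ] F [-2.1 -0.   4.8] op 0.45 q [-0.32  0.17  1.95 -0.    1.03  1.21]
```

View pics/w4.png

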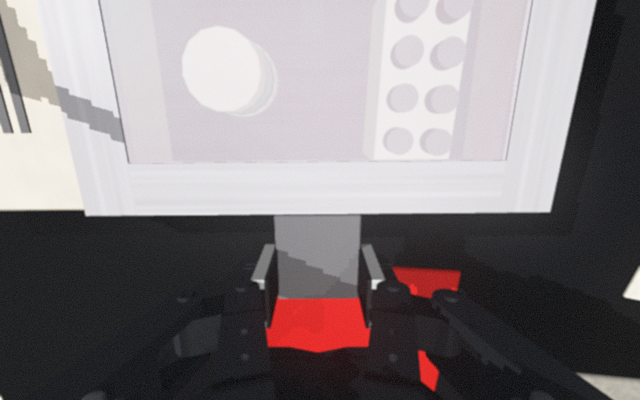

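The opening of 0.45 (38 mm) means the tab is held between the pads at about (320,265). Next I raise it along the arc: radius 184 mm, first part 0 to 0.6 rad.

Request:
step_arm(
  xyz=[
    [0,0,11],
    [1,0,22],
    [3,0,33],
    [5,0,44],
    [8,0,54],
    [12,0,65],
    [16,1,75],
    [21,1,85],
    [26,1,95],
    [32,1,104],
  ],
  spin=[0,0,0,0,0,0,0,0,0,0],
  fingers=[30,30,30,30,30,30,30,30,30,30],
)

```text
time_s: 6.05
eef_pos: [0.5165, -0.0371, 0.1819]
eef_rot: [0.509, 0.493, 0.508, -0.491]
wrist_force: [10.9, 1.2, -12.3]
opening: 0.442
```

```bash
python3 -c "
from h import *
info(); cv2.imwrite('pics/s5.png',eyes.camera('scene')[:,:,::-1]); crop('pics/s5.png',260,120,450,300,4,'pics/s5c.png')"
```

```text
t 6.05 tcp [516.5 -37.1 181.9] jaw [ 0.033 -0.999 -0.   ] ang -1.537 y [1.   0.03 0.  ] x [ 0.004  0.001 -1.   ] F [ 10.9   1.2 -12.3] op 0.442 q [-0.3   0.09  1.79  0.    1.25  1.23]
```

View pics/s5c.png

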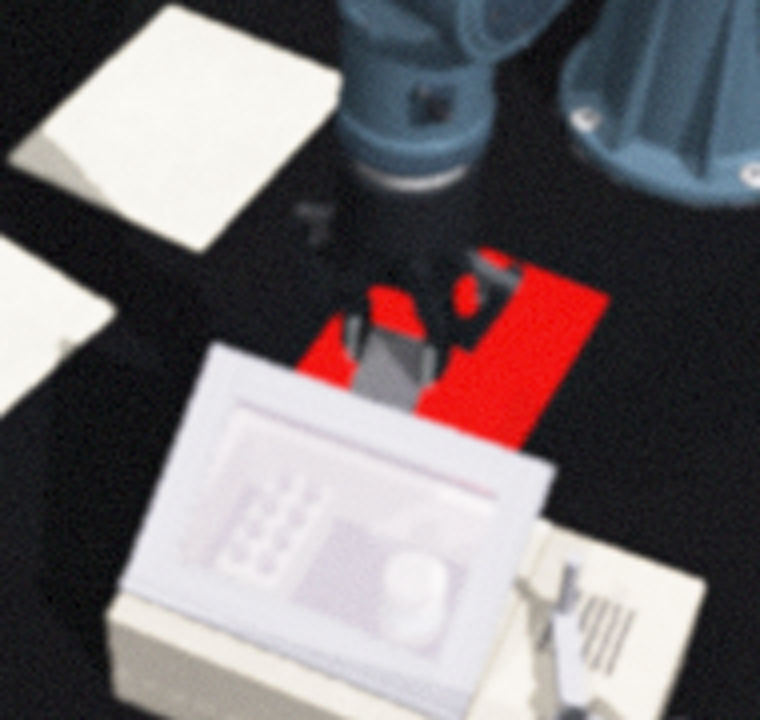

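Request:
step_arm(
  xyz=[
    [8,0,8],
    [16,0,16],
    [23,1,24],
    [31,1,31],
    [39,1,38],
    [48,2,44],
    [57,2,50],
    [66,2,56],
    [76,3,61],
    [86,3,65],
  ],
  spin=[0,0,0,0,0,0,0,0,0,0],
  fingers=[30,30,30,30,30,30,30,30,30,30],
)

```text
time_s: 7.1
eef_pos: [0.6006, -0.0336, 0.2455]
eef_rot: [0.507, 0.491, 0.51, -0.492]
wrist_force: [1.3, 1.6, -13.5]
opening: 0.436
```

```bash
python3 -c "
from h import *
info(); cv2.imwrite('pics/s6.png',eyes.camera('scene')[:,:,::-1]); crop('pics/s6.png',260,120,450,300,4,'pics/s6c.png')"
```

```text
t 7.1 tcp [600.6 -33.6 245.5] jaw [ 0.034 -0.999 -0.002] ang -1.537 y [ 1.    0.03 -0.  ] x [-0.003  0.002 -1.   ] F [  1.3   1.6 -13.5] op 0.436 q [-0.25  0.22  1.51  0.    1.41  1.28]
```

View pics/s6c.png

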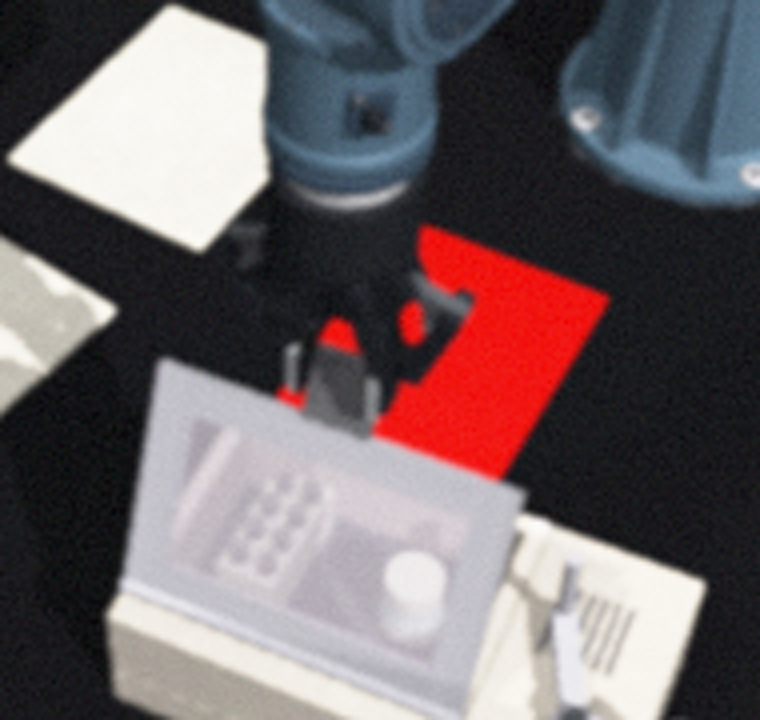

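Request:
step_arm(
  xyz=[
    [10,0,2],
    [21,1,5],
    [32,1,7],
    [43,1,9],
    [54,2,10],
    [64,2,10],
    [75,3,10],
    [86,3,9],
    [94,3,8],
    [94,3,8],
  ],
  spin=[0,0,0,0,0,0,0,0,0,0],
  fingers=[30,30,30,30,30,30,30,30,30,30],
)

```text
time_s: 8.15
eef_pos: [0.6961, -0.0318, 0.2561]
eef_rot: [0.509, 0.492, 0.508, -0.491]
wrist_force: [0.1, 0.5, -0.5]
opening: 0.298
```

```bash
python3 -c "
from h import *
info(); cv2.imwrite('pics/s7.png',eyes.camera('scene')[:,:,::-1]); crop('pics/s7.png',260,120,450,300,4,'pics/s7c.png')"
```

```text
t 8.15 tcp [696.1 -31.8 256.1] jaw [ 0.033 -0.999  0.001] ang -1.537 y [1.   0.03 0.  ] x [ 0.002 -0.001 -1.   ] F [ 0.1  0.5 -0.5] op 0.298 q [-0.22  0.42  1.23 -0.    1.48  1.32]
```

View pics/s7c.png

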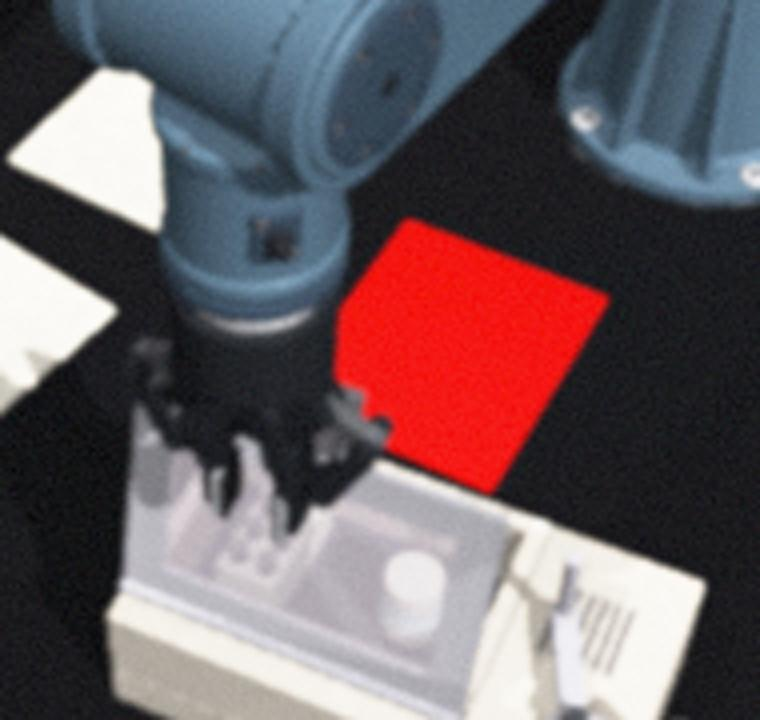

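```bash
python3 -c "
from h import *
cv2.imwrite('pics/w7.png',eyes.camera('wrist')[:,:,::-1]); cv2.imwrite('pics/t7.png',eyes.camera('top')[:,:,::-1]);cv2.imwrite('pics/s7b.png',eyes.camera('scene')[:,:,::-1]); crop('pics/s7b.png',260,120,450,300,4,'pics/s7c.png'); crop('pics/t7.png',190,90,340,205,5,'pics/t7c.png');info()"
```

```text
t 8.35 tcp [694.6 -31.4 255.6] jaw [ 0.034 -0.999  0.   ] ang -1.537 y [1.   0.03 0.  ] x [ 0. -0. -1.] F [ 0.2 -0.6 -0.1] op 0.3 q [-0.22  0.42  1.23 -0.    1.48  1.32]
```

View pics/w7.png

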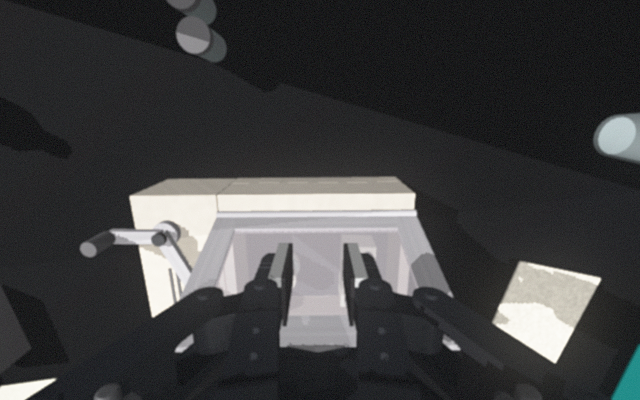

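View pics/s7c.png

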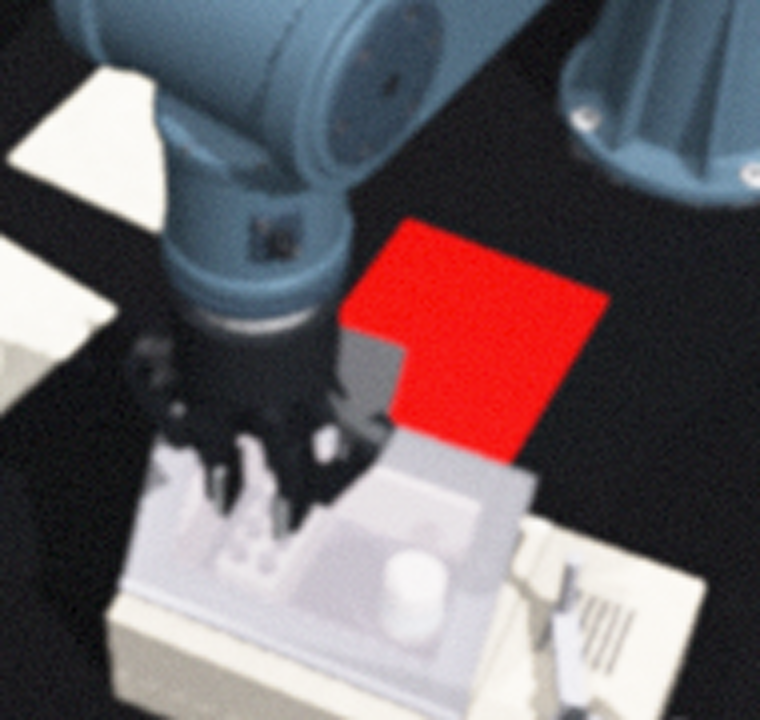

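View pics/t7c.png

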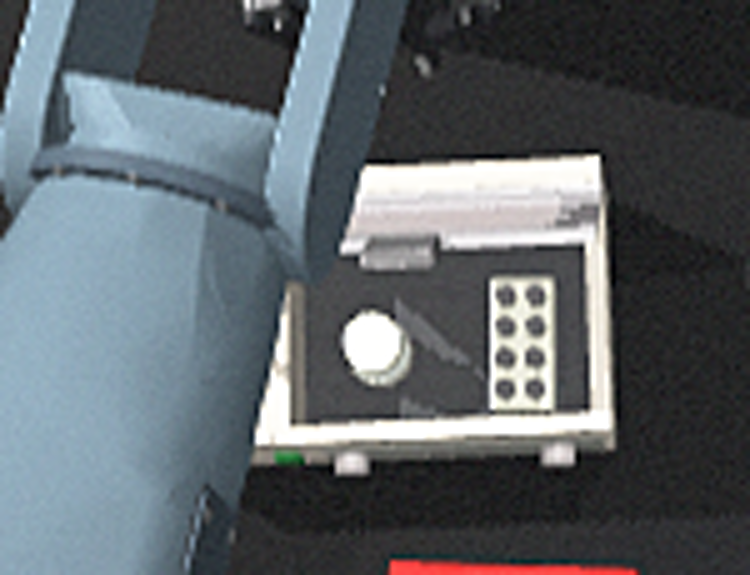

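The tab slipped out of the jaws around 1.3 rad, and the scene image shows the flap falling back shut. Next I back away above it, look again and re-pinch with a firmer command.

Request:
step_arm(
  xyz=[
    [0,0,45],
    [0,0,80],
    [-45,0,80],
    [-95,0,80],
    [-140,-2,60],
    [-180,-4,20],
    [-209,-6,-30],
    [-209,-6,-80],
    [-209,-6,-115],
    [-209,-6,-115],
  ],
  spin=[0,0,0,0,0,0,0,0,0,0],
  fingers=[30,60,80,80,80,80,80,80,80,80],
)

```text
time_s: 9.35
eef_pos: [0.4803, -0.0357, 0.1347]
eef_rot: [0.504, 0.49, 0.512, -0.493]
wrist_force: [-0.2, 1.1, -0.1]
opening: 0.799
```

```bash
python3 -c "
from h import *
info(); cv2.imwrite('pics/w8.png',eyes.camera('wrist')[:,:,::-1]); cv2.imwrite('pics/s8.png',eyes.camera('scene')[:,:,::-1]); crop('pics/s8.png',260,120,450,300,4,'pics/s8c.png')"
```

```text
t 9.35 tcp [480.3 -35.7 134.7] jaw [ 0.033 -0.999 -0.004] ang -1.537 y [ 1.    0.03 -0.01] x [-0.011  0.004 -1.   ] F [-0.2  1.1 -0.1] op 0.799 q [-0.32  0.08  1.91 -0.    1.16  1.22]
```

View pics/w8.png

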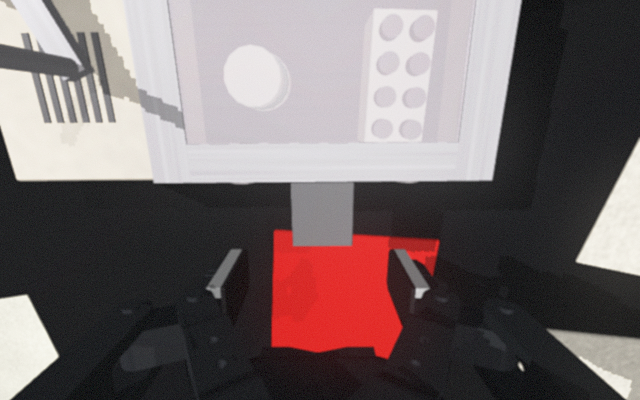

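View pics/s8c.png

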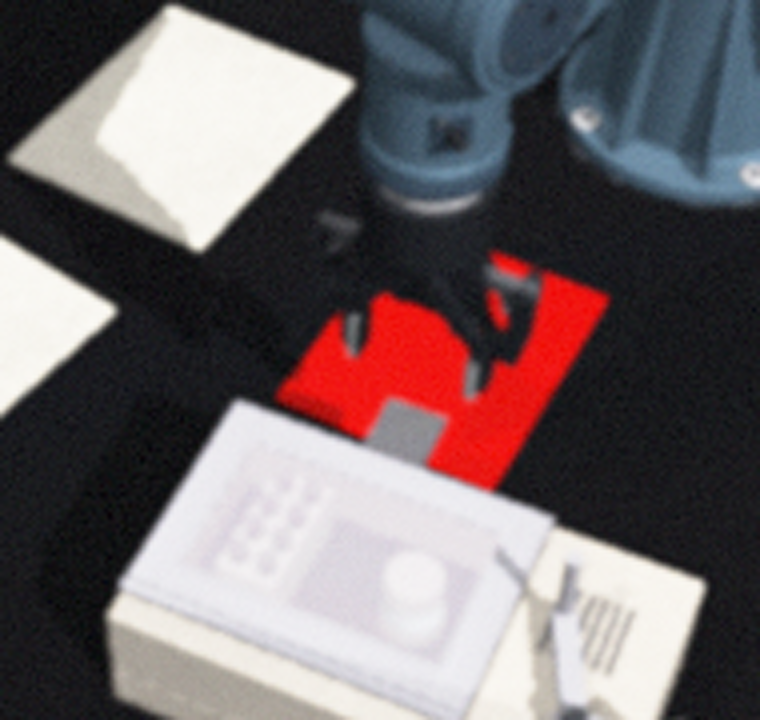

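Request:
step_arm(
  xyz=[
    [-5,-1,-20],
    [-5,-1,-40],
    [-5,-1,-57],
    [-5,-1,-57],
    [-5,-1,-57],
  ],
  spin=[0,0,0,0,0],
  fingers=[80,80,80,80,80],
)

```text
time_s: 9.95
eef_pos: [0.4829, -0.0389, 0.0858]
eef_rot: [0.51, 0.492, 0.507, -0.491]
wrist_force: [0.2, 0.6, 0.8]
opening: 0.801
```

Request:
step_arm(
  xyz=[
    [0,0,0],
    [0,0,0],
    [0,0,0],
    [0,0,0],
    [0,0,0],
    [0,0,0],
    [0,0,0],
  ],
  spin=[0,0,0,0,0,0,0],
  fingers=[50,20,0,0,0,0,0],
)

```text
time_s: 10.65
eef_pos: [0.4821, -0.0385, 0.0852]
eef_rot: [0.509, 0.492, 0.508, -0.491]
wrist_force: [-2.5, 1.5, 8.6]
opening: 0.435
```

```bash
python3 -c "
from h import *
info(); cv2.imwrite('pics/w9.png',eyes.camera('wrist')[:,:,::-1])
cv2.imwrite('pics/s9.png',eyes.camera('scene')[:,:,::-1]); crop('pics/s9.png',310,170,400,250,8,'pics/s9c.png')"
```

```text
t 10.65 tcp [482.1 -38.5  85.2] jaw [ 0.034 -0.999  0.001] ang -1.537 y [1.   0.03 0.  ] x [ 0.003 -0.001 -1.   ] F [-2.5  1.5  8.6] op 0.435 q [-0.33  0.15  1.95  0.    1.04  1.21]
```

View pics/w9.png

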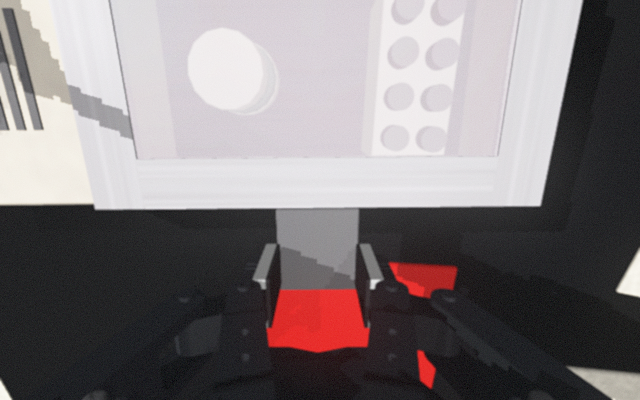

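View pics/s9c.png

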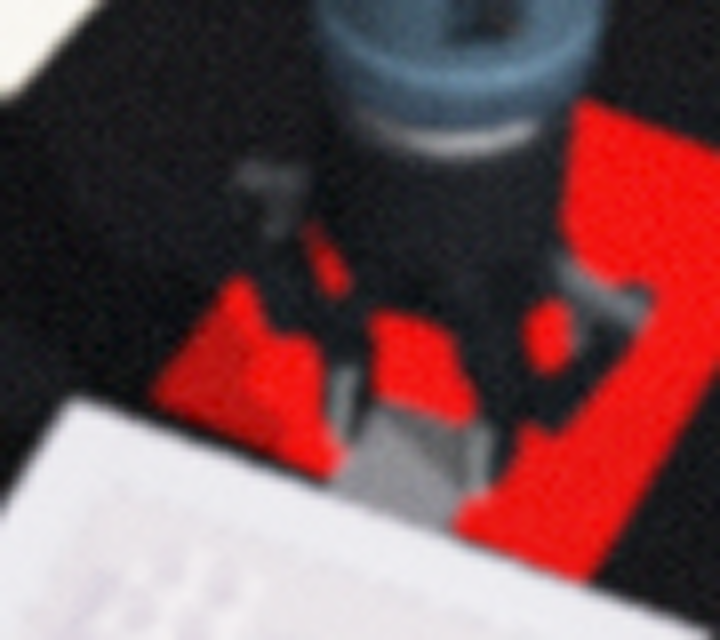

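Request:
step_arm(
  xyz=[
    [0,0,0],
    [0,0,0],
    [-1,0,-6],
    [-1,0,-6],
    [-1,0,-6],
    [-1,0,-6],
    [-1,0,-6],
    [-1,0,-6],
  ],
  spin=[0,0,0,0,0,0,0,0],
  fingers=[65,65,65,65,0,0,0,0],
)

```text
time_s: 11.55
eef_pos: [0.4794, -0.0385, 0.0772]
eef_rot: [0.508, 0.491, 0.509, -0.492]
wrist_force: [-3.3, -2.8, 1.7]
opening: 0.446
```

Request:
step_arm(
  xyz=[
    [0,0,11],
    [1,0,22],
    [3,0,33],
    [5,0,44],
    [8,0,55],
    [12,0,66],
  ],
  spin=[0,0,0,0,0,0],
  fingers=[0,0,0,0,0,0],
)

```text
time_s: 12.15
eef_pos: [0.4945, -0.038, 0.1444]
eef_rot: [0.51, 0.493, 0.507, -0.49]
wrist_force: [12.8, 0.9, -10.7]
opening: 0.447
```

Request:
step_arm(
  xyz=[
    [5,0,10],
    [11,0,19],
    [17,1,29],
    [23,1,37],
    [30,1,46],
  ],
  spin=[0,0,0,0,0],
  fingers=[0,0,0,0,0],
)

```text
time_s: 12.65
eef_pos: [0.5229, -0.0368, 0.1889]
eef_rot: [0.509, 0.492, 0.508, -0.491]
wrist_force: [10.5, 0.2, -12.2]
opening: 0.442
```

Request:
step_arm(
  xyz=[
    [8,0,8],
    [16,0,15],
    [25,1,22],
    [34,1,28],
    [43,1,35],
  ],
  spin=[0,0,0,0,0],
  fingers=[0,0,0,0,0],
)

```text
time_s: 13.15
eef_pos: [0.5653, -0.0352, 0.2241]
eef_rot: [0.508, 0.492, 0.509, -0.491]
wrist_force: [7.3, 4.8, -14.3]
opening: 0.435
```

```bash
python3 -c "
from h import *
info(); cv2.imwrite('pics/w10.png',eyes.camera('wrist')[:,:,::-1])
cv2.imwrite('pics/s10.png',eyes.camera('scene')[:,:,::-1]); crop('pics/s10.png',280,160,400,260,6,'pics/s10c.png')"
```

```text
t 13.15 tcp [565.3 -35.2 224.1] jaw [ 0.035 -0.999 -0.002] ang -1.536 y [ 1.    0.03 -0.  ] x [-0.001  0.002 -1.   ] F [  7.3   4.8 -14.3] op 0.435 q [-0.27  0.16  1.63  0.    1.36  1.26]
```

View pics/s10c.png

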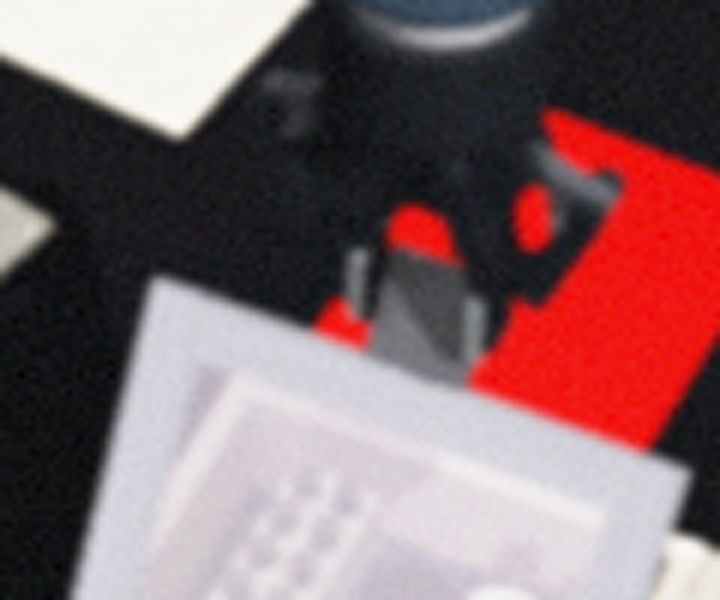

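View pics/w10.png

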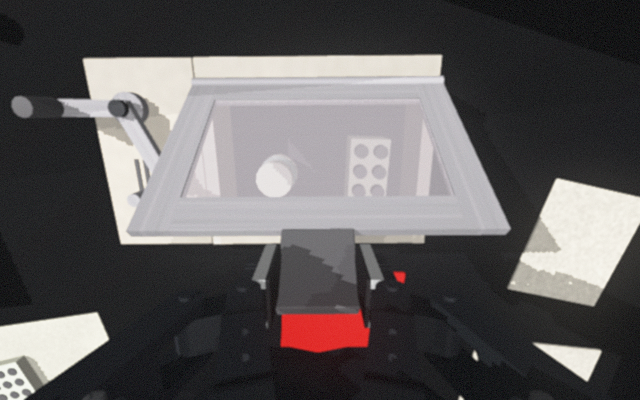

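Run:
```python
from h import *
T=wpose(); f,_=K('wrist')
def pt(u1,v1,u2,v2,w):
    d=f*w/np.hypot(u2-u1,v2-v1)
    m=eyes.camera_model('wrist'); u,v=(u1+u2)/2,(v1+v2)/2
    c=np.array([(u-m['cx'])/f*d,-(v-m['cy'])/f*d,-d,1]); return (T@c)[:3]
a=pt(132,234,508,231,.214); b=pt(195,80,443,77,.214); t=pt(278,312,357,312,.04);t2=pt(282,229,355,229,.04)
print("front",a,"hinge",b,"tabend",t,"tabroot",t2)
for z in(.085,.09,.095): print(onz('wrist',319,78.5,z,T))
s=onz
for n,p in (("front",(319,232.5)),("tabend",(318,312))):
    pass
# two-view scene+wrist
S=lambda u,v:ray('scene',280+u/6,160+v/6)
print("flap FR corner",tri(ray('wrist',508,231,T),S(155,280)),"FL",tri(ray('wrist',132,234,T),S(692,470)))
print("tabend",tri(ray('wrist',278,312,T),S(465,262)),tri(ray('wrist',357,312,T),S(398,245)))
```

```text
front [ 0.57325363 -0.03551578  0.2156786 ] hinge [ 0.66725637 -0.0318405   0.09472493] tabend [ 0.54174818 -0.03525666  0.24487795] tabroot [ 0.5774721  -0.03450439  0.22116587]
[ 0.66826407 -0.0318291   0.085     ]
[ 0.66774597 -0.03183496  0.09      ]
[ 0.66722786 -0.03184082  0.095     ]
flap FR corner (array([ 0.57832358, -0.14153604,  0.21568623]), np.float64(0.0010663852097762896)) FL (array([0.56666423, 0.07360242, 0.2135736 ]), np.float64(0.0018275379311723978))
tabend (array([ 0.56547303, -0.01953261,  0.27772536]), np.float64(0.0007437914258405332)) (array([ 0.54570545, -0.05470097,  0.24866993]), np.float64(0.0008762342538281614))
```

Request:
step_arm(
  xyz=[
    [1,0,-2],
    [3,0,-4],
    [4,0,-6],
  ],
  spin=[0,0,0],
  fingers=[0,0,0],
)

```text
time_s: 13.55
eef_pos: [0.5661, -0.0351, 0.2231]
eef_rot: [0.507, 0.49, 0.511, -0.492]
wrist_force: [-32.6, 8.1, 42.4]
opening: 0.437
```

```bash
python3 -c "
from h import *
info(); cv2.imwrite('pics/w11.png',eyes.camera('wrist')[:,:,::-1])
"
```

```text
t 13.55 tcp [566.1 -35.1 223.1] jaw [ 0.035 -0.999 -0.001] ang -1.535 y [ 1.    0.04 -0.01] x [-0.007  0.001 -1.   ] F [-32.6   8.1  42.4] op 0.437 q [-0.27  0.17  1.62 -0.    1.36  1.26]
```

View pics/w11.png

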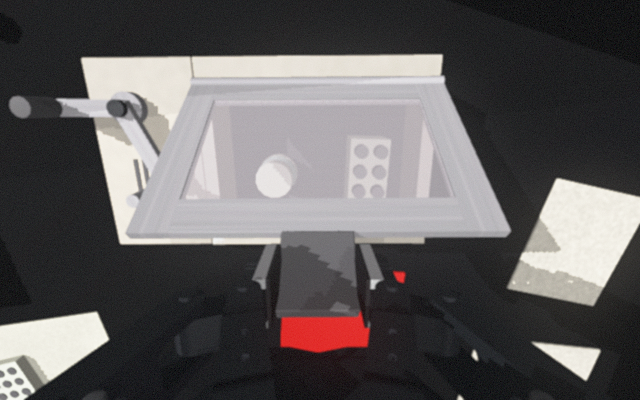

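Run:
```python
import numpy as np
from scipy.optimize import least_squares
for P in ([(479.4,77.2),(494.5,144.4),(522.9,188.9),(565.5,223.7)],[(483.1,78.7),(516.5,181.9),(600.6,245.5)]):
    P=np.array(P); r=least_squares(lambda c:np.hypot(*(P-c[:2]).T)-c[2],[665,80,180]); c=r.x
    print(c,r.fun.round(2),np.arctan2(P[:,1]-c[1],c[0]-P[:,0]).round(3))
```

```text
[653.01281074  73.7891684  173.62086432] [ 0.03 -0.09  0.1  -0.04] [0.02  0.419 0.724 1.042]
[661.09904255  78.0966277  178.00006518] [0. 0. 0.] [0.003 0.623 1.224]
```

```bash
python3 - <<'E'
from h import *
o=ctrl.get_obs();T=wpose(o);p=o["eef_pos"]
for h in range(-10,40,5): print(h,proj('wrist',p+[.011,.0185,h/1000],T).round(0),proj('wrist',p+[.011,.03,h/1000],T).round(0))
E
python3 -c "
from h import *
crop('pics/w11.png',240,200,400,340,5,'pics/w11c.png')"
```

```text
-10 [287. 223.] [267. 222.]
-5 [286. 226.] [265. 226.]
0 [285. 230.] [264. 229.]
5 [284. 233.] [262. 233.]
10 [283. 237.] [260. 236.]
15 [282. 241.] [258. 240.]
20 [281. 245.] [256. 245.]
25 [279. 250.] [254. 249.]
30 [278. 255.] [252. 254.]
35 [277. 260.] [250. 259.]
```

View pics/w11c.png

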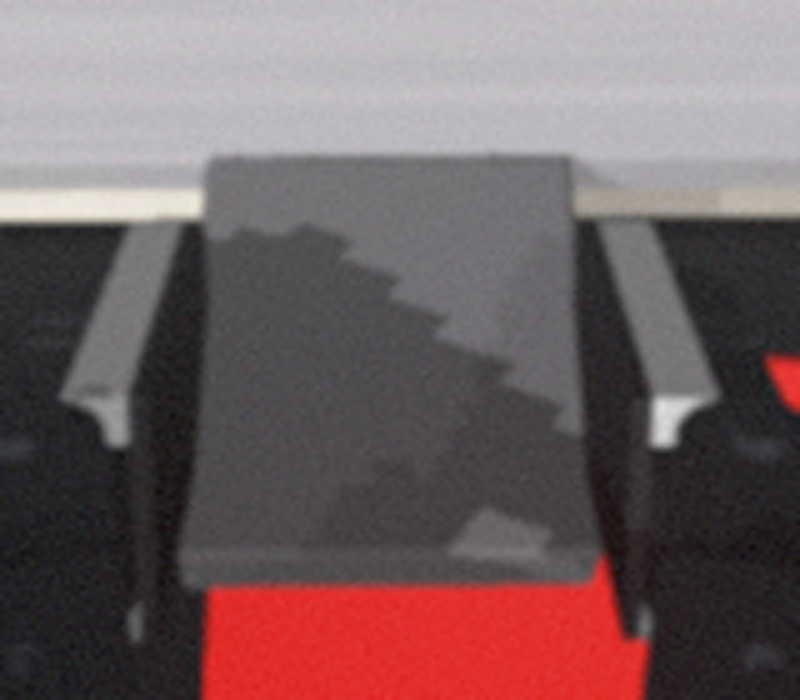

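Request:
step_arm(
  xyz=[
    [1,0,6],
    [6,0,9],
    [15,1,13],
  ],
  spin=[0,0,0],
  fingers=[0,0,0],
)

```text
time_s: 13.9
eef_pos: [0.5831, -0.0344, 0.233]
eef_rot: [0.508, 0.491, 0.509, -0.492]
wrist_force: [-8.9, 3.5, 11.0]
opening: 0.431
```

Request:
step_arm(
  xyz=[
    [9,0,5],
    [19,1,8],
    [29,1,11],
  ],
  spin=[0,0,0],
  fingers=[0,0,0],
)

```text
time_s: 14.2
eef_pos: [0.6134, -0.0332, 0.2446]
eef_rot: [0.509, 0.492, 0.509, -0.491]
wrist_force: [-4.8, 6.4, 8.8]
opening: 0.425
```

```bash
python3 -c "
from h import *
info(); cv2.imwrite('pics/w12.png',eyes.camera('wrist')[:,:,::-1])
cv2.imwrite('pics/s12.png',eyes.camera('scene')[:,:,::-1]); crop('pics/s12.png',270,150,400,260,6,'pics/s12c.png')"
```

```text
t 14.2 tcp [613.4 -33.2 244.6] jaw [ 0.035 -0.999 -0.001] ang -1.536 y [1.   0.04 0.  ] x [ 0.001  0.001 -1.   ] F [-4.8  6.4  8.8] op 0.425 q [-0.25  0.25  1.48  0.    1.41  1.29]
```

View pics/s12c.png

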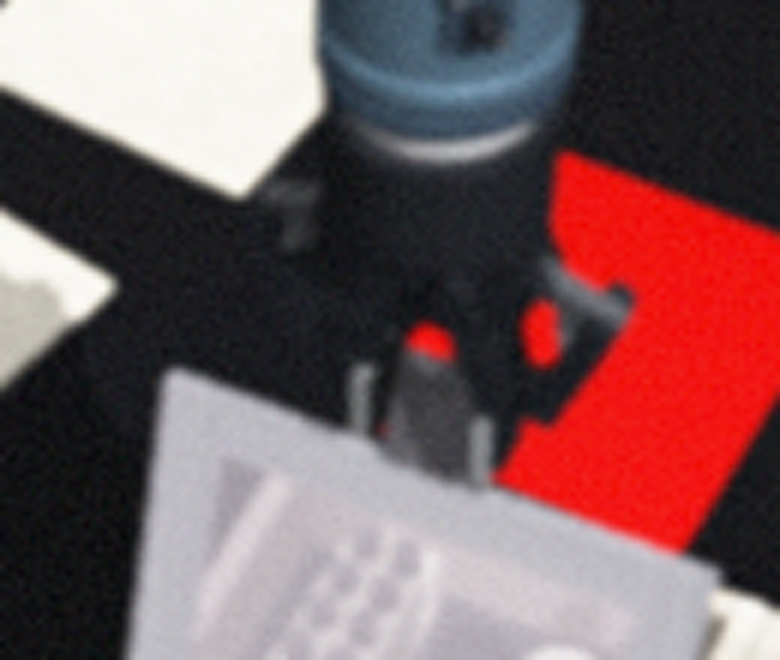

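View pics/w12.png

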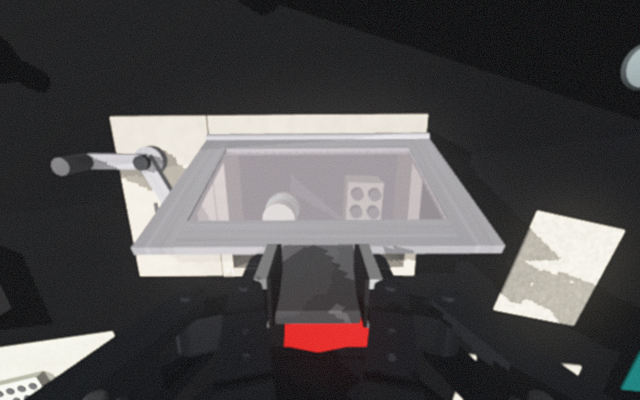

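```bash
cat > fl.py <<'E'
from h import *
def edge(u1,v1,u2,v2,w=.214):
    T=wpose(); f,m=K('wrist'); d=f*w/np.hypot(u2-u1,v2-v1); u,v=(u1+u2)/2,(v1+v2)/2
    c=np.array([(u-m['cx'])/f*d,-(v-m['cy'])/f*d,-d,1]); p=(T@c)[:3]; H=np.array([.6673,.0935])
    print(p.round(4),"phi",np.arctan2(p[2]-H[1],H[0]-p[0]).round(3),"len",np.hypot(p[2]-H[1],H[0]-p[0]).round(4))
E
python3 -c "
from fl import *
edge(135,250,503,247); edge(132,234,508,231)"
```

```text
[ 0.6105 -0.0334  0.2353] phi 1.19 len 0.1527
[ 0.6209 -0.0336  0.2362] phi 1.256 len 0.15
```

Request:
step_arm(
  xyz=[
    [12,0,5],
    [38,1,11],
    [68,2,13],
    [97,3,10],
    [97,3,10],
  ],
  spin=[0,0,0,0,0],
  fingers=[0,0,0,0,0],
)

```text
time_s: 14.8
eef_pos: [0.7126, -0.0318, 0.2516]
eef_rot: [0.509, 0.492, 0.508, -0.491]
wrist_force: [-0.4, 0.3, -0.9]
opening: -0.002
```

```bash
python3 -c "
from h import *
info(); cv2.imwrite('pics/w13.png',eyes.camera('wrist')[:,:,::-1])
cv2.imwrite('pics/s13.png',eyes.camera('scene')[:,:,::-1]); crop('pics/s13.png',240,130,420,280,4,'pics/s13c.png')"
```

```text
t 14.8 tcp [712.6 -31.8 251.6] jaw [ 0.034 -0.999  0.001] ang -1.537 y [1.   0.03 0.  ] x [ 0.001 -0.001 -1.   ] F [-0.4  0.3 -0.9] op -0.002 q [-0.21  0.47  1.18 -0.    1.49  1.33]
```

View pics/s13c.png

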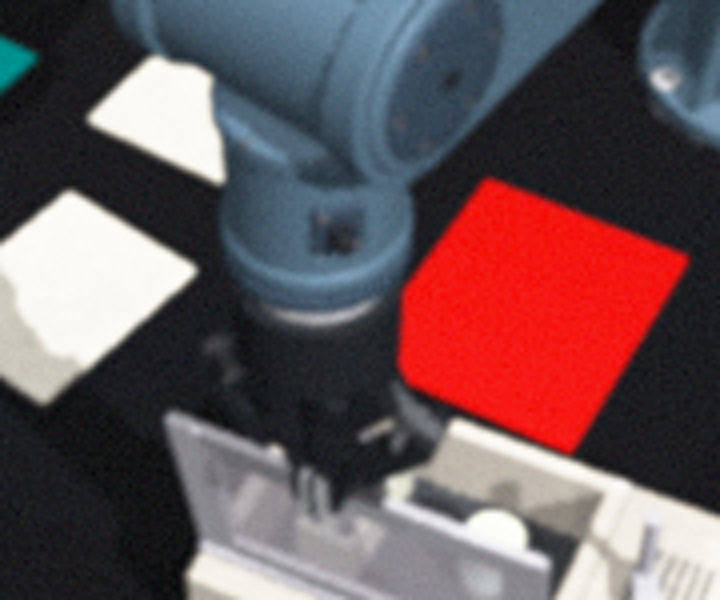

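View pics/w13.png

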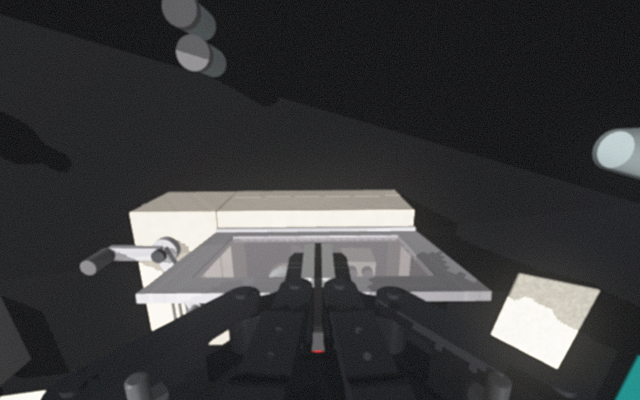

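```bash
python3 -c "
from fl import *
edge(137,299,490,296)
cv2.imwrite('pics/s14.png',eyes.camera('scene')[:,:,::-1]); crop('pics/s14.png',240,130,420,280,4,'pics/s14c.png');info()"
```

```text
[ 0.6747 -0.0296  0.2441] phi 1.62 len 0.1507
t 14.95 tcp [709.9 -31.5 252.6] jaw [ 0.034 -0.999  0.   ] ang -1.537 y [1.   0.03 0.  ] x [ 0. -0. -1.] F [ 0.7 -0.3 -0.8] op 0.002 q [-0.21  0.46  1.19 -0.    1.49  1.33]
```

View pics/s14c.png

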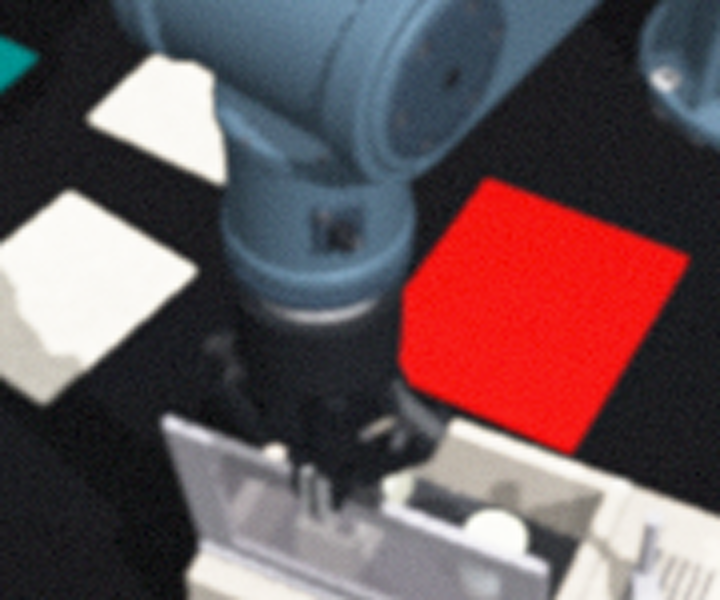

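The flap now stands at or past upright; the wrist edge gives roughly 1.62 rad, and the jaws are empty behind it. I'll ease away rearwards, then up.

Request:
step_arm(
  xyz=[
    [10,0,0],
    [20,0,5],
    [20,0,40],
    [20,0,80],
    [-10,0,110],
    [-50,0,110],
    [-90,0,110],
  ],
  spin=[0,0,0,0,0,0,0],
  fingers=[0,0,0,0,0,0,0],
)

```text
time_s: 15.65
eef_pos: [0.6184, -0.0315, 0.3646]
eef_rot: [0.51, 0.492, 0.507, -0.491]
wrist_force: [-0.1, -0.8, -0.1]
opening: 0.006
```

```bash
python3 -c "
from fl import *
info()
cv2.imwrite('pics/w15.png',eyes.camera('wrist')[:,:,::-1])
cv2.imwrite('pics/s15.png',eyes.camera('scene')[:,:,::-1]); crop('pics/s15.png',260,130,440,330,4,'pics/s15c.png')"
```

```text
t 15.65 tcp [618.4 -31.5 364.6] jaw [ 0.034 -0.999  0.001] ang -1.537 y [1.   0.03 0.  ] x [ 0.004 -0.001 -1.   ] F [-0.1 -0.8 -0.1] op 0.006 q [-0.24  0.2   1.3  -0.    1.63  1.3 ]
```

View pics/s15c.png

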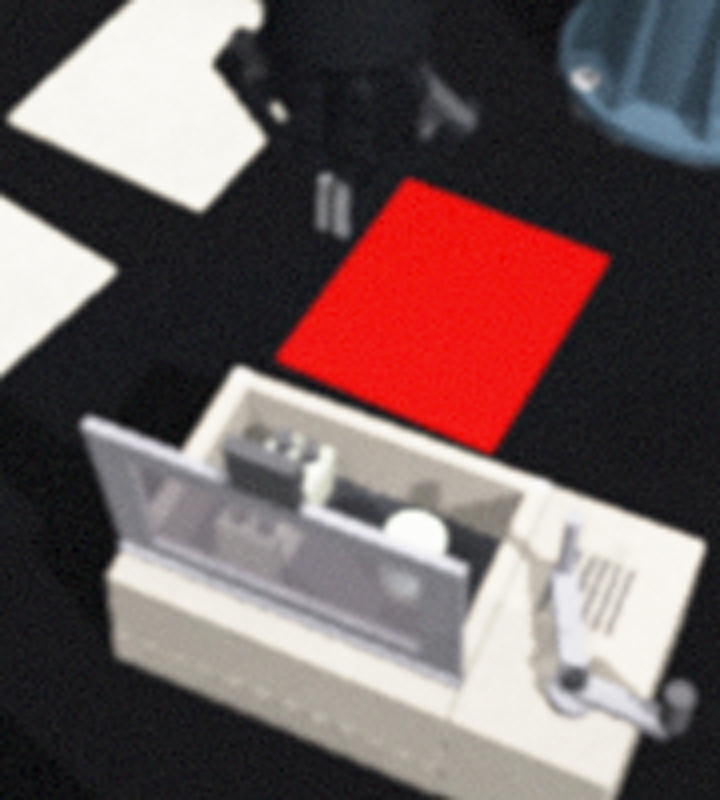

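View pics/w15.png

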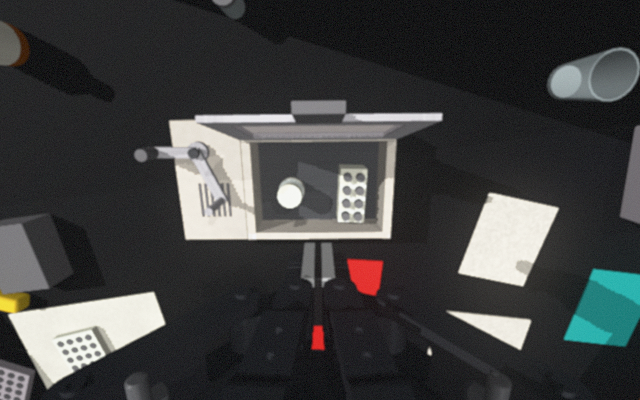

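The flap is up and leaning back against its stop. The wrist view shows the knob top at (141,155), the pin at (198,151), the rack at (352,194), the jar at (290,193) and the pad at (508,239).

Run:
```python
from h import *
T=wpose()
print("knob",onz('wrist',141,155,.138,T),"pin",onz('wrist',198,151,.1,T))
for u,v in((341,167),(367,167),(366,222),(339,222)): print("racktop",onz('wrist',u,v,.07,T).round(4))
for u,v in((247,143),(395,140),(385,234),(253,234)): print("rim in?",onz('wrist',u,v,.09,T).round(4))
print("pad",np.mean([onz('wrist',u,v,.004,T) for u,v in((490,193),(557,207),(525,286),(459,272))],0))
print("knob tri",tri(ray('wrist',141,155,T),ray('scene',260+683/4,130+690/4)))
crop('pics/w15.png',160,90,450,250,2.7,'pics/w15c.png')
```

```text
knob [0.62895131 0.18854038 0.138     ] pin [0.63117659 0.13247619 0.1       ]
racktop [ 0.6108 -0.0647  0.07  ]
racktop [ 0.6121 -0.1029  0.07  ]
racktop [ 0.5261 -0.1083  0.07  ]
racktop [ 0.5247 -0.0663  0.07  ]
rim in? [0.6431 0.0681 0.09  ]
rim in? [ 0.654 -0.135  0.09 ]
rim in? [ 0.5151 -0.1347  0.09  ]
rim in? [0.5085 0.0635 0.09  ]
pad [ 0.47408633 -0.38011677  0.004     ]
knob tri (array([0.62896967, 0.18962063, 0.13539204]), np.float64(0.0010501176618714727))
```

View pics/w15c.png

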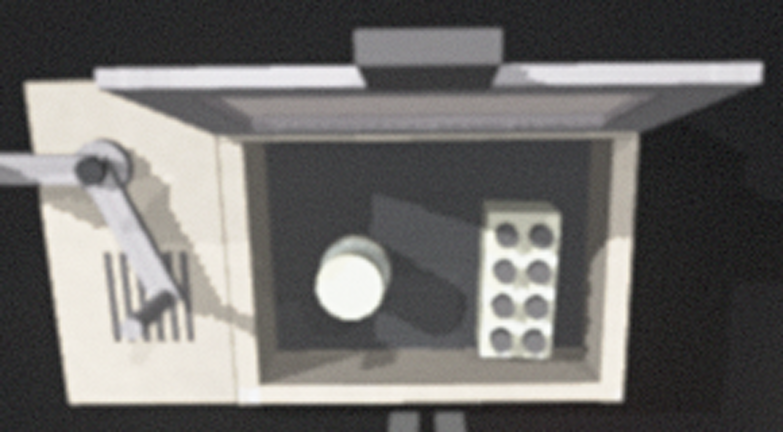

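Request:
step_arm(
  xyz=[
    [0,30,0],
    [2,60,0],
    [4,90,0],
    [6,120,0],
    [8,150,0],
    [10,180,0],
    [12,205,0],
    [12,219,-30],
    [12,219,-70],
    [12,219,-115],
  ],
  spin=[0.14,0.28,0.42,0.56,0.7,0.84,0.98,1.12,1.26,1.4],
  fingers=[40,40,40,40,40,40,40,40,40,40],
)

```text
time_s: 16.75
eef_pos: [0.6325, 0.1885, 0.2485]
eef_rot: [0.707, 0.046, 0.704, -0.046]
wrist_force: [0.7, 0.1, -0.9]
opening: 0.401
```

Request:
step_arm(
  xyz=[
    [0,0,-20],
    [0,0,-40],
    [0,0,-40],
  ],
  spin=[0.14,0.17,0.17],
  fingers=[40,40,40],
)

```text
time_s: 17.05
eef_pos: [0.6298, 0.1873, 0.2043]
eef_rot: [0.705, -0.012, 0.709, 0.011]
wrist_force: [1.0, 0.6, 0.6]
opening: 0.401
```

```bash
python3 -c "
from fl import *
info()
cv2.imwrite('pics/w16.png',eyes.camera('wrist')[:,:,::-1])
cv2.imwrite('pics/s16.png',eyes.camera('scene')[:,:,::-1]); crop('pics/s16.png',260,130,460,330,4,'pics/s16c.png')"
```

```text
t 17.05 tcp [629.8 187.3 204.3] jaw [ 0.999  0.033 -0.005] ang 0.033 y [-0.03  1.   -0.  ] x [-0.005 -0.001 -1.   ] F [1.  0.6 0.6] op 0.401 q [ 0.11  0.38  1.4  -0.    1.37  0.08]
```

View pics/s16c.png

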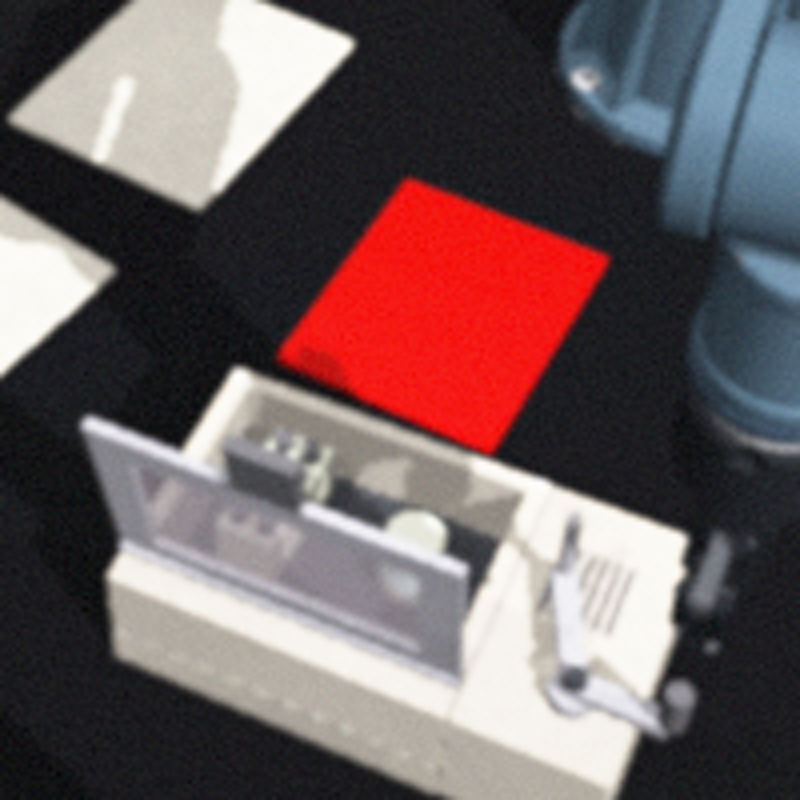

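View pics/w16.png

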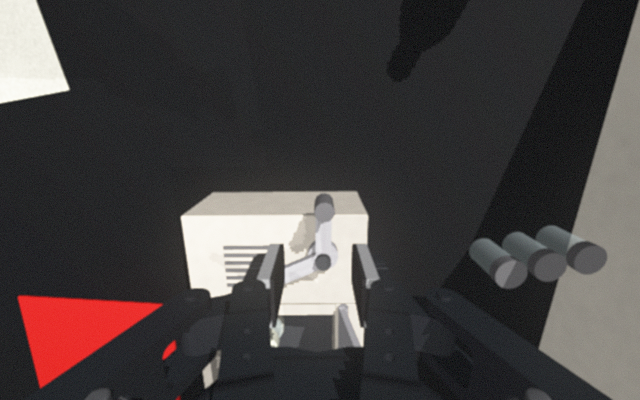

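Run:
```python
from h import *
T=wpose(); crop('pics/w16.png',260,170,390,270,6,'pics/w16c.png')
print(onz('wrist',324,212,.138,T),onz('wrist',323,198,.108,T))
```

```text
[0.63644602 0.18761076 0.138     ] [0.6360796  0.19047973 0.108     ]
```

View pics/w16c.png

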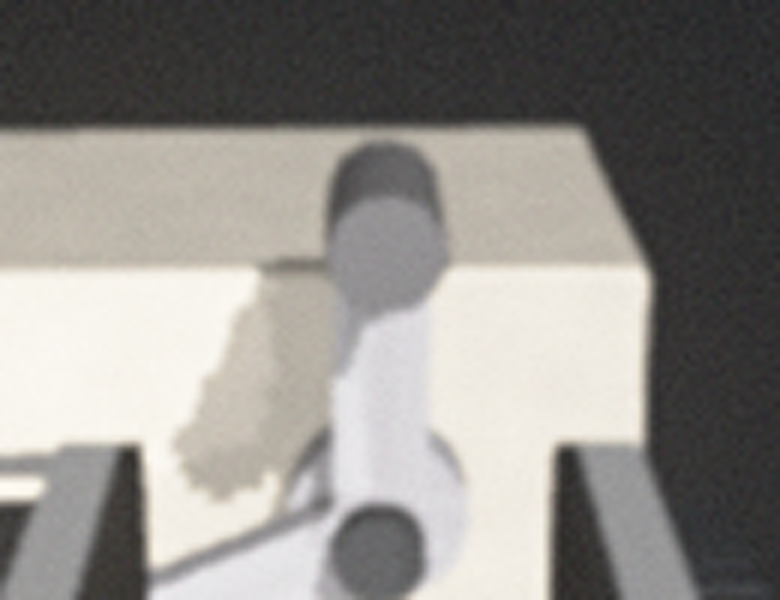

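Request:
step_arm(
  xyz=[
    [5,0,-30],
    [5,0,-60],
    [5,0,-84],
    [5,0,-84],
    [5,0,-84],
  ],
  spin=[0,0,0,0,0],
  fingers=[40,40,40,40,40],
)

```text
time_s: 17.65
eef_pos: [0.6378, 0.1878, 0.1252]
eef_rot: [0.708, -0.011, 0.706, 0.012]
wrist_force: [-0.6, 0.8, 0.4]
opening: 0.402
```

```bash
python3 -c "
from fl import *
info()
cv2.imwrite('pics/w17.png',eyes.camera('wrist')[:,:,::-1]);crop('pics/w17.png',220,170,420,320,4,'pics/w17c.png')"
```

```text
t 17.65 tcp [637.8 187.8 125.2] jaw [0.999 0.032 0.002] ang 0.032 y [-0.03  1.    0.  ] x [ 0.002  0.    -1.   ] F [-0.6  0.8  0.4] op 0.402 q [ 0.11  0.47  1.44 -0.    1.23  0.08]
```

View pics/w17c.png

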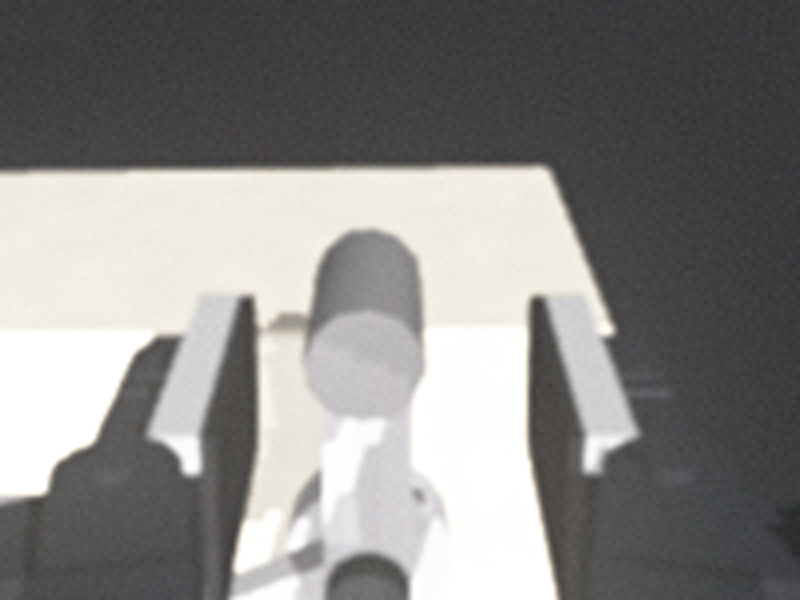

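Request:
step_arm(
  xyz=[
    [-2,0,-6],
    [-2,0,-12],
    [-2,0,-12],
  ],
  spin=[0,0,0],
  fingers=[36,36,36],
)

```text
time_s: 18.0
eef_pos: [0.6343, 0.1877, 0.1107]
eef_rot: [0.707, -0.012, 0.707, 0.012]
wrist_force: [0.3, 0.5, -0.3]
opening: 0.358
```

Request:
step_arm(
  xyz=[
    [-7,0,0],
    [-13,-1,0],
    [-20,-3,0],
    [-26,-6,0],
    [-32,-9,0],
  ],
  spin=[0.12,0.24,0.36,0.48,0.61],
  fingers=[36,36,36,36,36],
)

```text
time_s: 18.5
eef_pos: [0.6037, 0.1786, 0.1116]
eef_rot: [0.671, -0.225, 0.669, 0.225]
wrist_force: [3.8, 0.0, -0.3]
opening: 0.359
```

```bash
python3 -c "
from fl import *
info()
cv2.imwrite('pics/w18.png',eyes.camera('wrist')[:,:,::-1])"
```

```text
t 18.5 tcp [603.7 178.6 111.6] jaw [0.797 0.604 0.002] ang 0.648 y [-0.6  0.8 -0. ] x [ 0.003  0.    -1.   ] F [ 3.8  0.  -0.3] op 0.359 q [ 0.1   0.41  1.55 -0.    1.18 -0.55]
```

View pics/w18.png

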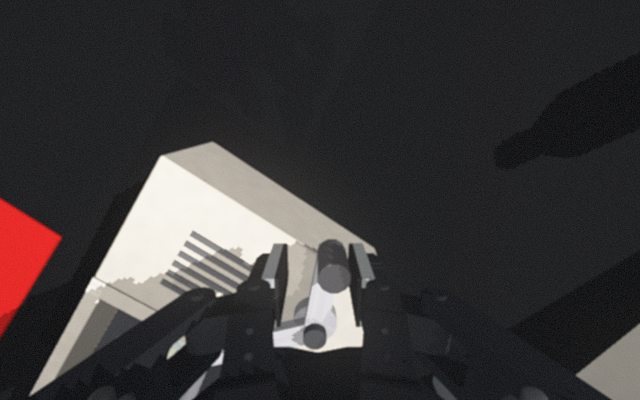

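Request:
step_arm(
  xyz=[
    [-5,-4,0],
    [-10,-9,0],
    [-14,-14,0],
    [-18,-20,0],
    [-20,-26,0],
  ],
  spin=[0.12,0.24,0.36,0.48,0.6],
  fingers=[36,36,36,36,36],
)

```text
time_s: 19.05
eef_pos: [0.5835, 0.1533, 0.1119]
eef_rot: [0.575, -0.412, 0.574, 0.412]
wrist_force: [1.5, 2.8, 0.8]
opening: 0.361
```

Request:
step_arm(
  xyz=[
    [-1,-4,0],
    [-2,-7,0],
  ],
  spin=[0.05,0.1],
  fingers=[36,36],
)

```text
time_s: 19.25
eef_pos: [0.5811, 0.147, 0.1118]
eef_rot: [0.555, -0.439, 0.553, 0.44]
wrist_force: [4.1, 11.9, 0.2]
opening: 0.359
```

```bash
python3 -c "
from fl import *
info()
cv2.imwrite('pics/w19.png',eyes.camera('wrist')[:,:,::-1])
cv2.imwrite('pics/s19.png',eyes.camera('scene')[:,:,::-1]); crop('pics/s19.png',260,130,460,330,4,'pics/s19c.png')"
```

```text
t 19.25 tcp [581.1 147.  111.8] jaw [0.226 0.974 0.003] ang 1.342 y [-0.97  0.23 -0.  ] x [ 0.001  0.002 -1.   ] F [ 4.1 11.9  0.2] op 0.359 q [ 0.05  0.35  1.63  0.    1.16 -1.29]
```

View pics/s19c.png

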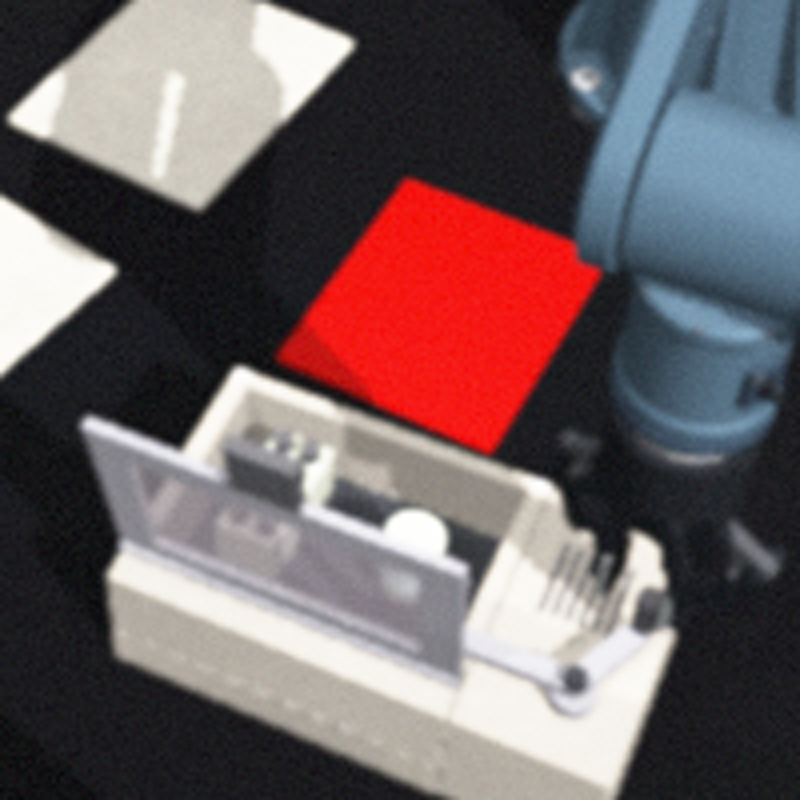

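View pics/w19.png

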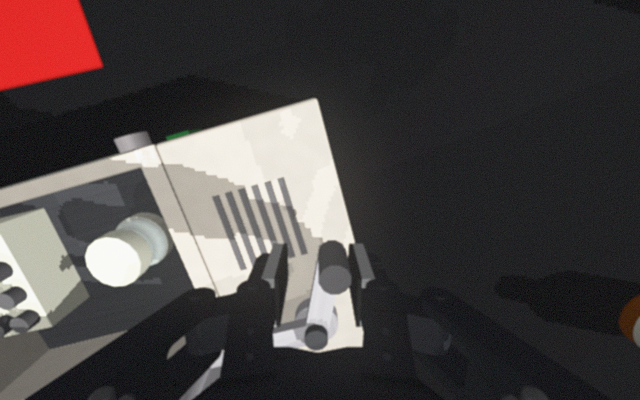

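Force rose to 12 N, against 4 N while swinging, so the stay is at its stop. I hold briefly, release and lift clear.

Request:
step_arm(
  xyz=[
    [0,-2,0],
    [0,-2,0],
    [1,6,0],
    [1,6,10],
    [1,6,50],
    [1,6,90],
    [-10,-30,130],
    [-20,-70,150],
    [-20,-110,150],
  ],
  spin=[0,0,0,0,0,0,0,0,0],
  fingers=[36,36,45,45,45,60,60,60,60],
)

```text
time_s: 20.25
eef_pos: [0.5621, 0.0343, 0.267]
eef_rot: [0.555, -0.442, 0.552, 0.438]
wrist_force: [0.9, -1.6, -1.2]
opening: 0.601
```

```bash
python3 -c "
from fl import *
info()
cv2.imwrite('pics/w20.png',eyes.camera('wrist')[:,:,::-1])
cv2.imwrite('pics/s20.png',eyes.camera('scene')[:,:,::-1]); crop('pics/s20.png',260,130,460,330,4,'pics/s20c.png')"
```

```text
t 20.25 tcp [562.1  34.3 267. ] jaw [ 0.226  0.974 -0.   ] ang 1.343 y [-0.97  0.23 -0.01] x [ 0.008 -0.002 -1.   ] F [ 0.9 -1.6 -1.2] op 0.601 q [-0.15  0.11  1.59 -0.    1.43 -1.49]
```

View pics/s20c.png

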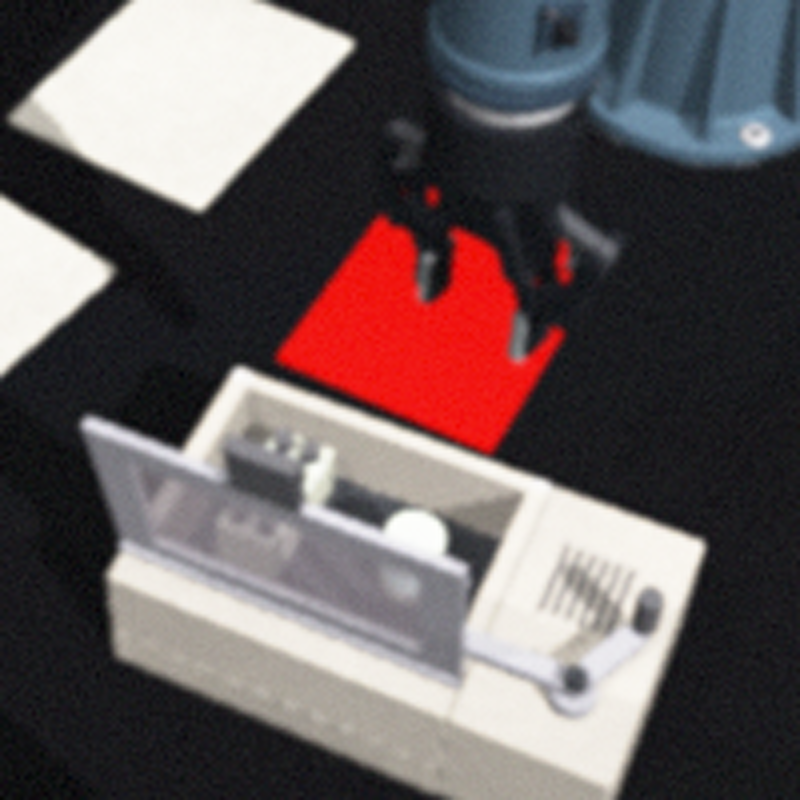

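View pics/w20.png

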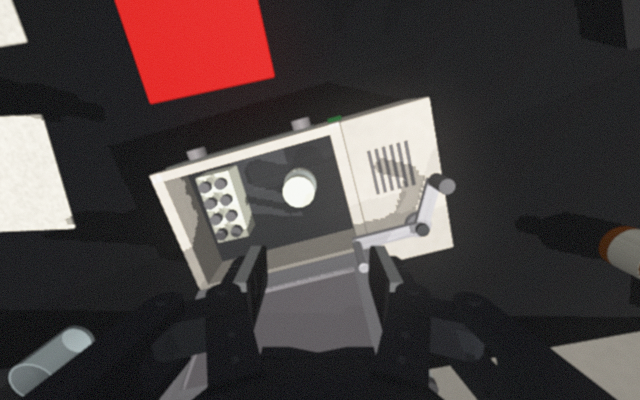

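Request:
step_arm(
  xyz=[
    [0,-45,0],
    [0,-90,0],
    [0,-119,-10],
    [0,-119,-30],
    [0,-119,-40],
    [0,-119,-40],
  ],
  spin=[0.1,0.2,0.26,0.26,0.26,0.26],
  fingers=[60,60,60,60,60,60],
)

```text
time_s: 20.95
eef_pos: [0.5596, -0.0824, 0.2194]
eef_rot: [0.491, -0.507, 0.493, 0.509]
wrist_force: [0.1, -0.4, 0.9]
opening: 0.599
```

```bash
python3 -c "
from fl import *
info()
cv2.imwrite('pics/w21.png',eyes.camera('wrist')[:,:,::-1])"
```

```text
t 20.95 tcp [559.6 -82.4 219.4] jaw [-0.032  0.999  0.002] ang 1.603 y [-1.   -0.03  0.  ] x [-0.004  0.001 -1.   ] F [ 0.1 -0.4  0.9] op 0.599 q [-0.36  0.17  1.63  0.    1.35 -1.96]
```

View pics/w21.png

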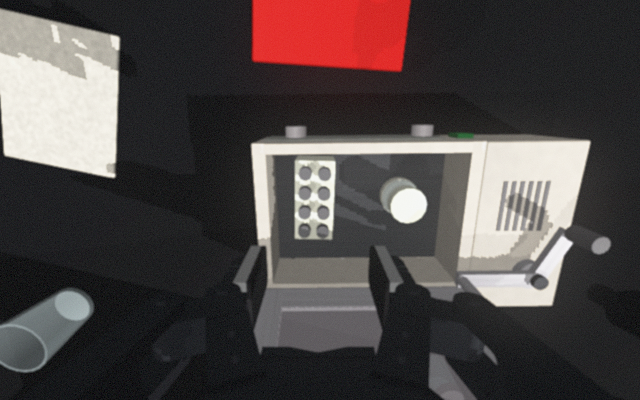

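The wrist view shows the rack block with corners near (296,158), (335,158), (333,240) and (295,240), the jar at (405,203), and the inner rim edge on the rack side at about x = 272.

Run:
```python
from h import *
T=wpose(); crop('pics/w21.png',240,120,480,300,3.3,'pics/w21c.png')
for u,v in((296,157),(335,157),(333,240),(295,240)): print("blk",onz('wrist',u,v,.07,T).round(4))
for u,v in((268,153),(271,200),(274,258)): print("rim",onz('wrist',u,v,.09,T).round(4))
```

```text
blk [ 0.5297 -0.1041  0.07  ]
blk [ 0.5284 -0.0654  0.07  ]
blk [ 0.6174 -0.0632  0.07  ]
blk [ 0.6188 -0.1041  0.07  ]
rim [ 0.5241 -0.1287  0.09  ]
rim [ 0.5692 -0.1264  0.09  ]
rim [ 0.6307 -0.124   0.09  ]
```

View pics/w21c.png

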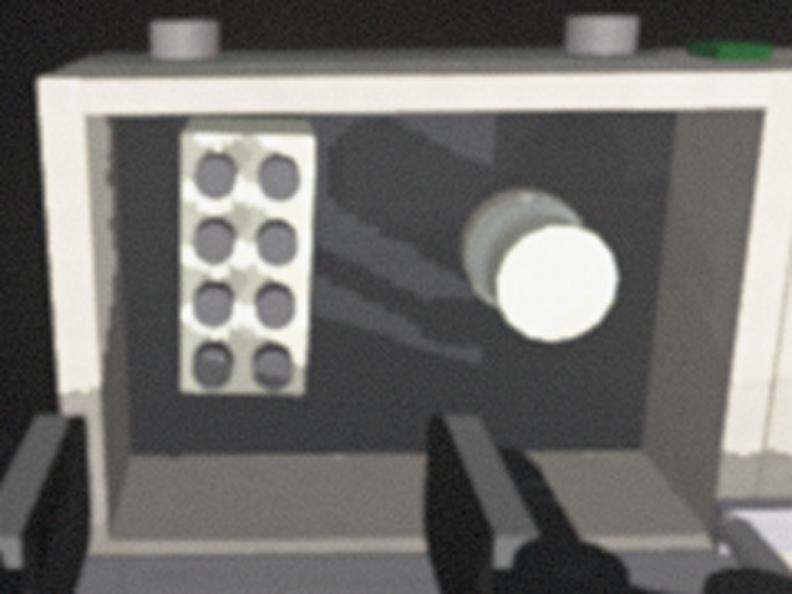

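Request:
step_arm(
  xyz=[
    [13,-1,-30],
    [13,-1,-60],
    [13,-1,-90],
    [13,-1,-90],
    [13,-1,-90],
  ],
  spin=[0,0,0,0,0],
  fingers=[54,54,54,54,54],
)

```text
time_s: 21.5
eef_pos: [0.5742, -0.0837, 0.1322]
eef_rot: [-0.492, 0.508, -0.492, -0.508]
wrist_force: [0.8, -0.5, 1.2]
opening: 0.539
```

```bash
python3 -c "
from fl import *
info()
cv2.imwrite('pics/w22.png',eyes.camera('wrist')[:,:,::-1]);crop('pics/w22.png',200,140,440,320,3.3,'pics/w22c.png')"
```

```text
t 21.5 tcp [574.2 -83.7 132.2] jaw [-0.033  0.999 -0.   ] ang 1.604 y [-1.   -0.03 -0.  ] x [ 0. -0. -1.] F [ 0.8 -0.5  1.2] op 0.539 q [-0.35  0.29  1.67 -0.    1.18 -1.95]
```

View pics/w22c.png

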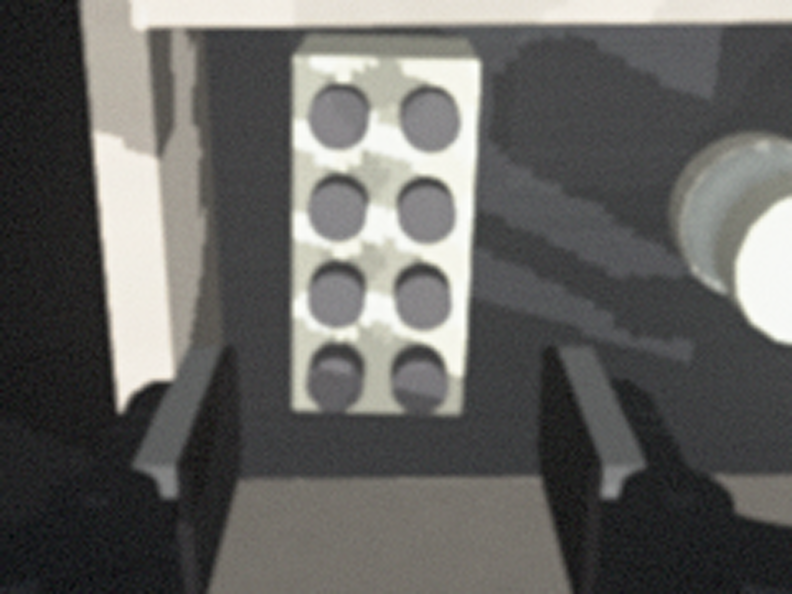

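Run:
```python
from h import *
T=wpose()
P=[onz('wrist',u,v,.07,T) for u,v in((289,157),(345.5,157.5),(340,265),(288.5,264.5))]
print(np.round(P,4),np.mean(P,0))
for u,v in((246,150),(252.5,230)): print("rim",onz('wrist',u,v,.09,T).round(4))
```

```text
[[ 0.533  -0.1052  0.07  ]
 [ 0.532  -0.0653  0.07  ]
 [ 0.6164 -0.0646  0.07  ]
 [ 0.6173 -0.105   0.07  ]] [ 0.57466821 -0.08502002  0.07      ]
rim [ 0.5266 -0.1308  0.09  ]
rim [ 0.5812 -0.1282  0.09  ]
```

Request:
step_arm(
  xyz=[
    [0,0,-25],
    [0,0,-45],
    [0,0,-60],
    [0,0,-75],
    [0,0,-87],
    [0,0,-87],
  ],
  spin=[0,0,0,0,0,0],
  fingers=[54,54,54,54,54,54],
)

```text
time_s: 22.15
eef_pos: [0.5728, -0.0839, 0.0427]
eef_rot: [0.492, -0.507, 0.492, 0.509]
wrist_force: [-2.3, 0.4, -0.4]
opening: 0.541
```

Request:
step_arm(
  xyz=[
    [0,0,0],
    [0,0,0],
    [0,0,0],
    [0,0,0],
    [0,0,0],
  ],
  spin=[0,0,0,0,0],
  fingers=[30,10,0,0,0],
)

```text
time_s: 22.65
eef_pos: [0.5738, -0.0843, 0.0443]
eef_rot: [-0.492, 0.508, -0.492, -0.508]
wrist_force: [0.6, 0.0, -2.0]
opening: 0.453
```

Request:
step_arm(
  xyz=[
    [0,0,10],
    [0,0,25],
    [0,0,45],
    [0,0,65],
    [0,0,85],
    [0,0,105],
    [0,0,120],
    [0,0,120],
  ],
  spin=[0,0,0,0,0,0,0,0],
  fingers=[0,0,0,0,0,0,0,0],
)

```text
time_s: 23.45
eef_pos: [0.5757, -0.0849, 0.1679]
eef_rot: [-0.493, 0.51, -0.491, -0.506]
wrist_force: [0.2, -0.3, -2.3]
opening: 0.449
```

```bash
python3 -c "
from fl import *
info()
cv2.imwrite('pics/w23.png',eyes.camera('wrist')[:,:,::-1])
cv2.imwrite('pics/s23.png',eyes.camera('scene')[:,:,::-1]); crop('pics/s23.png',220,130,420,330,4,'pics/s23c.png')"
```

```text
t 23.45 tcp [575.7 -84.9 167.9] jaw [-0.032  0.999 -0.002] ang 1.603 y [-1.   -0.03 -0.01] x [ 0.006 -0.002 -1.   ] F [ 0.2 -0.3 -2.3] op 0.449 q [-0.35  0.24  1.65  0.    1.25 -1.95]
```

View pics/s23c.png

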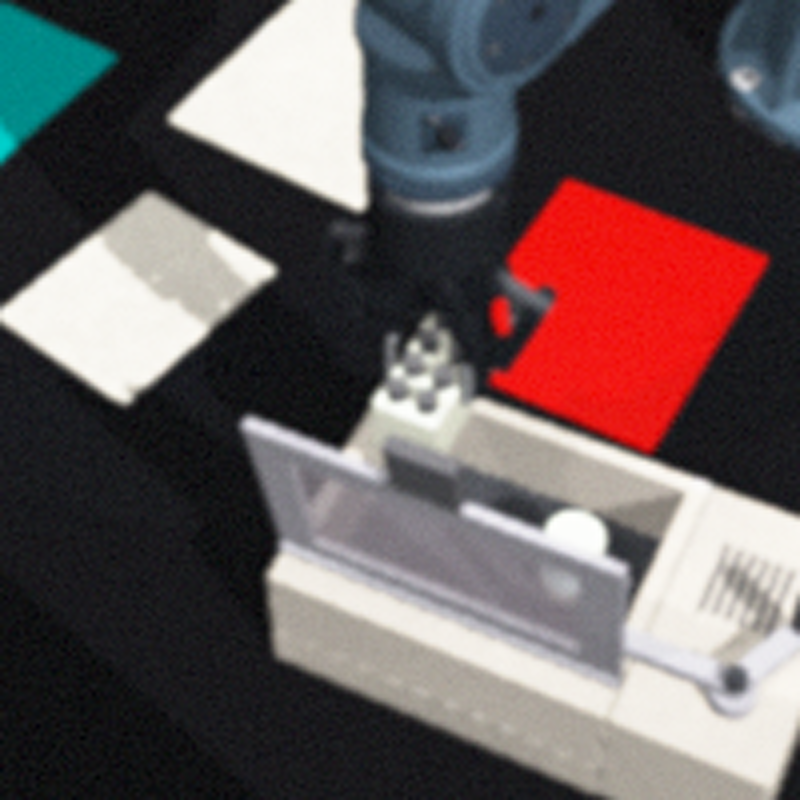

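View pics/w23.png

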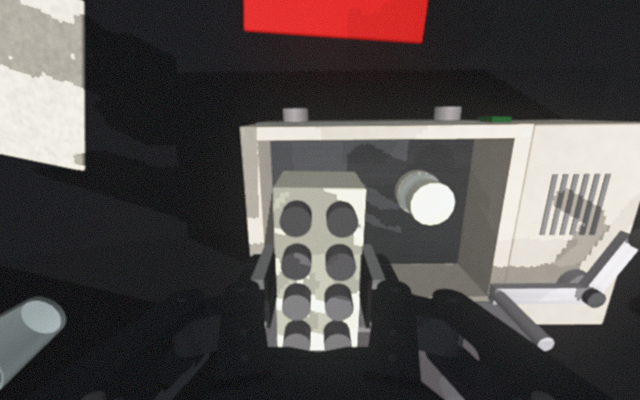

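Request:
step_arm(
  xyz=[
    [-6,-20,10],
    [-18,-56,10],
    [-30,-92,10],
    [-43,-130,10],
    [-56,-170,10],
    [-69,-210,10],
    [-82,-250,0],
    [-92,-280,-10],
    [-98,-296,-20],
    [-98,-296,-40],
  ],
  spin=[0,0,0,0,0,0,0,0,0,0],
  fingers=[0,0,0,0,0,0,0,0,0,0],
)

```text
time_s: 24.55
eef_pos: [0.4751, -0.3828, 0.1237]
eef_rot: [-0.492, 0.508, -0.493, -0.507]
wrist_force: [0.8, -0.2, -2.5]
opening: 0.451
```

Request:
step_arm(
  xyz=[
    [0,0,-30],
    [0,0,-50],
    [0,0,-50],
  ],
  spin=[0,0,0],
  fingers=[0,0,0],
)

```text
time_s: 24.85
eef_pos: [0.4735, -0.3768, 0.0693]
eef_rot: [0.492, -0.505, 0.491, 0.511]
wrist_force: [-0.2, 0.2, -2.5]
opening: 0.456
```

```bash
python3 -c "
from fl import *
info()
cv2.imwrite('pics/w24.png',eyes.camera('wrist')[:,:,::-1])
cv2.imwrite('pics/s24.png',eyes.camera('scene')[:,:,::-1]); crop('pics/s24.png',180,80,380,280,4,'pics/s24c.png')"
```

```text
t 24.85 tcp [ 473.5 -376.8   69.3] jaw [-0.033  0.999  0.007] ang 1.603 y [-1.   -0.03  0.01] x [-0.006  0.007 -1.   ] F [-0.2  0.2 -2.5] op 0.456 q [-0.87  0.43  1.63  0.    1.1  -2.47]
```

View pics/s24c.png

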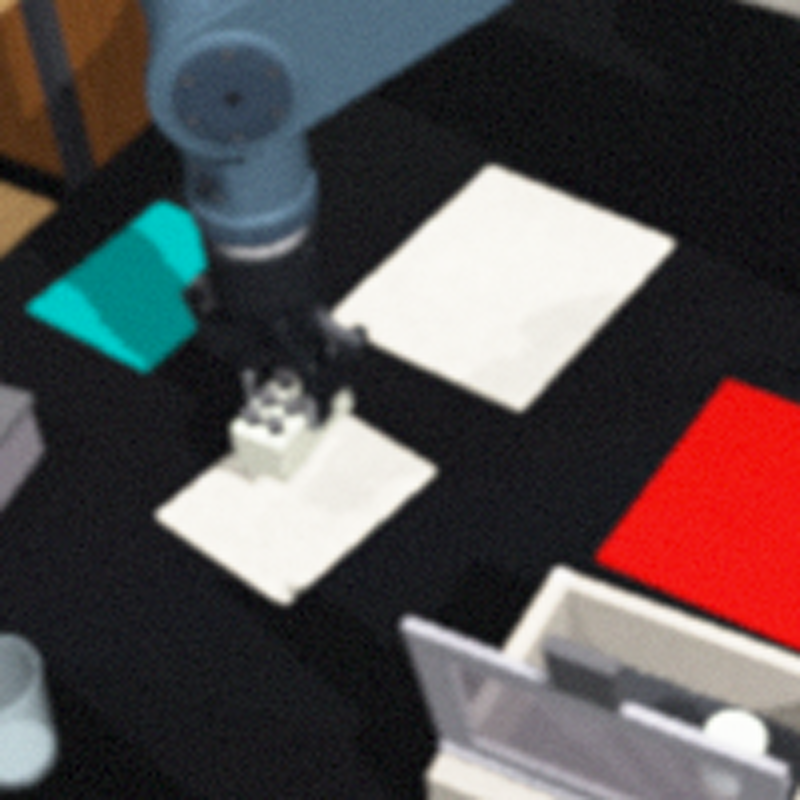

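View pics/w24.png

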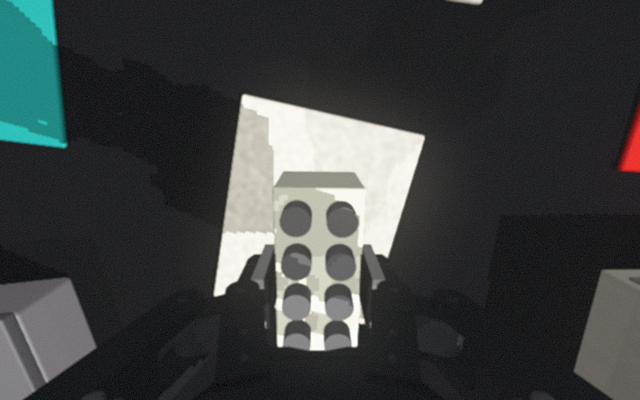

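Request:
step_arm(
  xyz=[
    [0,0,-15],
    [0,0,-28],
    [0,0,-38],
    [0,0,-44],
    [0,0,-46],
  ],
  spin=[0,0,0,0,0],
  fingers=[0,0,0,0,0],
)

```text
time_s: 25.45
eef_pos: [0.4753, -0.3797, 0.027]
eef_rot: [0.492, -0.507, 0.492, 0.509]
wrist_force: [1.3, -0.2, -3.0]
opening: 0.453
```

Request:
step_arm(
  xyz=[
    [0,0,-2],
    [0,0,-4],
    [0,0,-4],
  ],
  spin=[0,0,0],
  fingers=[0,0,0],
)

```text
time_s: 25.75
eef_pos: [0.4759, -0.3804, 0.0243]
eef_rot: [-0.492, 0.508, -0.492, -0.508]
wrist_force: [0.6, -0.1, -2.1]
opening: 0.452
```

Request:
step_arm(
  xyz=[
    [0,0,-2],
    [0,0,-4],
    [0,0,-5],
    [0,0,-5],
  ],
  spin=[0,0,0,0],
  fingers=[0,0,0,0],
)

```text
time_s: 26.15
eef_pos: [0.4757, -0.3801, 0.019]
eef_rot: [0.492, -0.508, 0.492, 0.508]
wrist_force: [0.8, -0.9, -2.0]
opening: 0.452
```

Request:
step_arm(
  xyz=[
    [0,0,-1],
    [0,0,-1],
  ],
  spin=[0,0],
  fingers=[0,0],
)

```text
time_s: 26.35
eef_pos: [0.4758, -0.3804, 0.0182]
eef_rot: [-0.492, 0.508, -0.492, -0.508]
wrist_force: [0.0, -0.1, -2.0]
opening: 0.452
```

No contact force yet, so I go a little lower.

Request:
step_arm(
  xyz=[
    [0,0,-1],
    [0,0,-2],
    [0,0,-2],
  ],
  spin=[0,0,0],
  fingers=[0,0,0],
)

```text
time_s: 26.65
eef_pos: [0.4759, -0.3804, 0.0181]
eef_rot: [0.492, -0.508, 0.492, 0.508]
wrist_force: [-4.7, 4.5, 12.1]
opening: 0.451
```

Contact: +12 N in z. I release gently, then lift clear.

Request:
step_arm(
  xyz=[
    [0,0,1],
    [0,0,1],
    [0,0,1],
    [0,0,1],
    [0,0,1],
  ],
  spin=[0,0,0,0,0],
  fingers=[20,48,60,66,66],
)

```text
time_s: 27.15
eef_pos: [0.4758, -0.3803, 0.0171]
eef_rot: [-0.492, 0.508, -0.492, -0.508]
wrist_force: [-0.9, 0.8, -0.4]
opening: 0.662
```

Request:
step_arm(
  xyz=[
    [0,0,15],
    [0,0,35],
    [0,0,60],
    [0,0,90],
    [-30,0,130],
    [-60,0,170],
    [-90,0,200],
    [-90,0,200],
  ],
  spin=[0,0,0,0,0,0,0,0],
  fingers=[66,66,66,66,66,66,66,66],
)

```text
time_s: 27.95
eef_pos: [0.385, -0.3828, 0.2238]
eef_rot: [-0.491, 0.511, -0.493, -0.504]
wrist_force: [0.6, -0.3, 0.2]
opening: 0.659
```

```bash
python3 -c "
from fl import *
info()
T=wpose()
cv2.imwrite('pics/w25.png',eyes.camera('wrist')[:,:,::-1])
cv2.imwrite('pics/t25.png',eyes.camera('top')[:,:,::-1])
cv2.imwrite('pics/s25.png',eyes.camera('scene')[:,:,::-1]); crop('pics/s25.png',190,130,440,330,3.2,'pics/s25c.png')"
```

```text
t 27.95 tcp [ 385.  -382.8  223.8] jaw [-0.03   1.    -0.009] ang 1.601 y [-1.   -0.03 -0.  ] x [ 0.004 -0.009 -1.   ] F [ 0.6 -0.3  0.2] op 0.659 q [-1.    0.1   1.69 -0.    1.34 -2.6 ]
```

View pics/s25c.png

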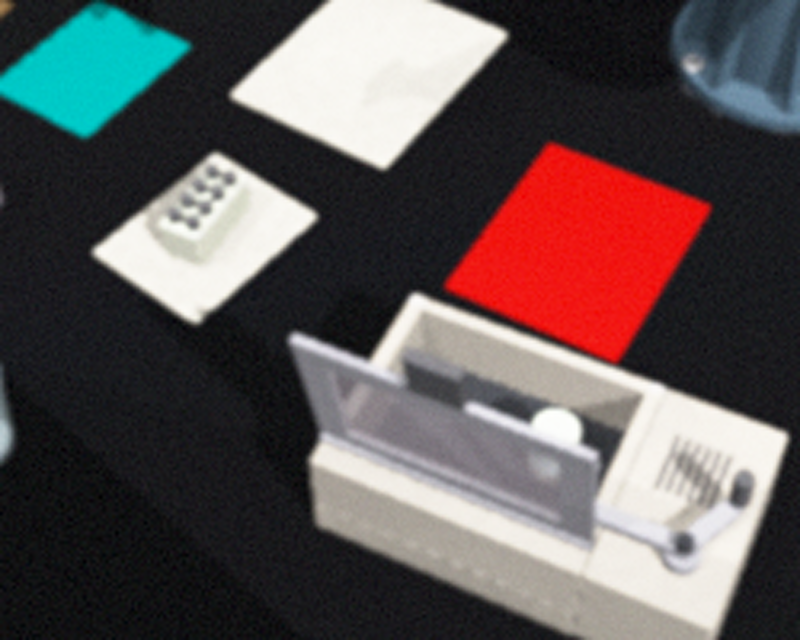

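View pics/w25.png

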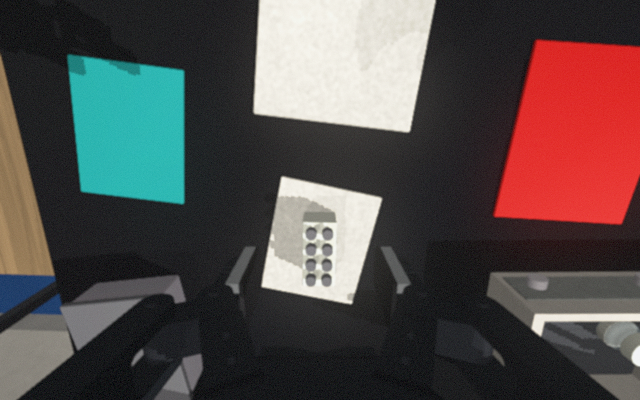

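View pics/t25.png

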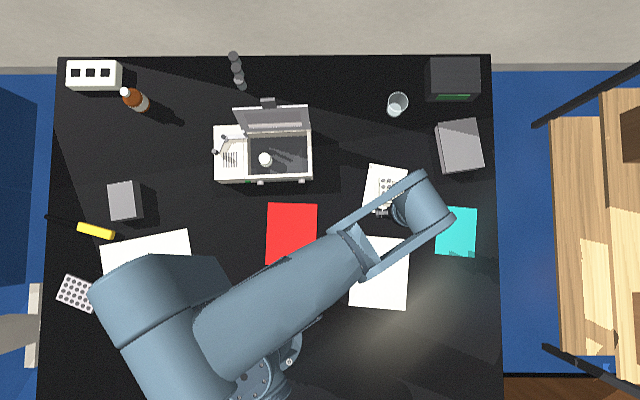

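Run:
```python
from h import *
T=wpose()
S=lambda u,v,z:onz('scene',190+u/3.2,130+v/3.2,z)
a=S(683,540,.11);k=S(744,480,.138);print("pin",a,"knob",k,"ang",np.degrees(np.arctan2(k[1]-a[1],k[0]-a[0])), "-> x axis", np.degrees(np.arctan2(a[1]-k[1],a[0]-k[0]))-65)
h1,h2=S(322,440,.095),S(590,542,.095);print("hinge dir",np.degrees(np.arctan2(h1[1]-h2[1],h1[0]-h2[0])))
R=np.mean([onz('wrist',u,v,.044,T) for u,v in((303,223),(336,223),(335,288),(304,288))],0)
P=np.mean([onz('wrist',u,v,.004,T) for u,v in((282,177),(382,198),(351,304),(262,287))],0); print("rack",R,"pad",P)
```

```text
pin [0.63321687 0.13227907 0.11      ] knob [0.5869349  0.15501132 0.138     ] ang 153.84117989032947 -> x axis -91.15882010967054
hinge dir -85.79092651132879
rack [ 0.47488896 -0.37463122  0.044     ] pad [ 0.47740903 -0.37499603  0.004     ]
```

Last checks:
- **Rack and pad:** centres about 3 mm apart.
- **Stay:** about 5° from the hinge line, against a limit of 11.5°.
- **Flap:** up.
- **Gripper:** clear of everything.

```bash
python3 -c "
from bench import hand_in
print(hand_in())"
```

```text
the job is handed in; nothing more can be done
None
```

I raised the flap onto its stop, swung the stay to its stop, lifted the rack out and set it down in the grip on the smaller white pad. Then I let go, moved clear and handed the job in at about 28 s. No verdict was reported.

**What went wrong on the way:**
- My first pinch closed above the tab.
- The first full lift slipped at about 1.3 rad and the flap fell shut.
- On the second lift the tab slipped out again. I had sped up that last stretch, and the flap's own momentum carried it past upright.
- I had also misread the radial forces and shrunk the arc too much, which probably caused the slips.

**Last checks, from the pictures:**
- **Flap:** leaning back, with no visible change since it was released. I never measured its final angle directly; the one estimate was about 1.62 rad, just before it settled.
- **Stay:** at its stop. The force rose to 12 N, against about 4 N while swinging. The crank measured about 3 to 5° from the hinge line; the limit is 11.5°.
- **Rack:** upright, with its centre about 3 mm from the pad's. It was set down with 12 N of contact force.
- **Gripper:** about 0.2 m above the bench and touching nothing.

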